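Park a castored caddy in its roller-catch dock

ROBOT

A 6-joint arm with a two-finger parallel gripper is mounted at the origin on the work surface. World frame = base frame: x ahead of the robot, y to its left, z up, the work surface at z = 0. Lengths are in m, angles in degrees, forces in N, time in s.
With the tool pointing down it reaches from about 0.325 to 0.85 m from the base axis. Payload 15.5 kg.
Tool frame: the origin (TCP) lies midway between the tips of the shut fingers; the grasp point (between the pads) lies 19 mm behind it (bot.grasp_offset is the distance from the TCP to the grasp point, in m); z points along the fingers, y is the direction in which the jaws open and shut (so a half turn about z gives the same grasp; the last joint's range is limited). The gripper opens to 91 mm and grips with 3 to 60 N. Pads are 32 mm wide; open, the fingers measure 118 mm over their backs; the gripper's body (76 mm by 178 mm) begins 60 mm behind the grasp point.
Start: joints at [-69.528, 28.281, 77.091, -0, 74.628, -5.472], TCP at [0.273, -0.562, 0.193] pointing down, gripper open.
Joint ranges: [-166.48, 166.48], [-47.26, 123.95], [12.59, 153.08], [-70.14, 250.14], [6.76, 159.57], [-176.63, 176.63]. Speed limits (degrees/s): [108.29, 108.29, 147.25, 172.46, 172.46, 172.46].

INTERFACE

Orientations are given as a 3x3 rotation matrix whose columns are the frame's x, y, z axes.
In Python, from station import bot gives the robot as it stands. The module is installed in compiled form; this text tells all that it offers.
- The arm moves only by the shell command python3 -m handwheel 'ROWS' [FORCE]. ROWS is JSON, a list of rows, each an object with "slide": the shift along the tool's x, y, z in cm, a list of three; "twist": the turn about the tool's z in rad; "grip": the finger opening in cm, from 0 to 9.12. A call has exactly 10 rows; each row shifts and turns the pose as measured when the row begins, along the tool's axes as they then stand; what a row does not reach is not made up. A row lasts 1/10 s, in which the tool goes at most 50 mm and 8.59 degrees, less where a joint would pass 70% of its speed; a pose out of reach is approached as far as the arm can. A call with a gripper value outside its range is refused whole. The fingers move at their own pace and stop on an object; FORCE is the grip in N (left out, the last holds). Time passes only in rows, so rows that do not move let the fingers close, or fill a call up. It gives the time, the measured TCP pose, the force and the opening at its end, in the units of the state.
- bot.read_state(): the state, without advancing time (a new reading comes with each control period).
- bot.snapshot(name): name is "side" or "top"; returns the picture (420x560x3 uint8, red, green, blue); there is no depth.
- bot.camera_model(name): a dict with "fovy" (degrees; the focal length in pixels is half the picture's height over the tangent of half this angle, whatever the lens; pixels are square), "cx", "cy" (the principal point, pixels), "R" (3x3) and "t" (3): a world point X has camera coordinates R X + t. Camera axes: x right, y down, z forward; pixel columns grow to the right and rows downward; lengths in m; the calibration is good to about 2 mm. A picture is of the moment at which its call begins. camera_model takes no time and is no camera call.
- bot.finish_job(): hands the job in, once; it reports no verdict.
The state is a dict: "t": time; "joints": joint angles; "qvel": joint speeds; "tau": joint torques, N m; "eef_pos": TCP position; "ee_rot": TCP orientation; "contact_force": force on the tool from outside, world axes, zero at the start; "ft_torque": the same for the moment, N m; "finger_gap": finger opening in m.
Only numpy, scipy, OpenCV 4.12 (cv2) and the standard library are available. Lean on these libraries where they do the work, as an engineer would, in place of code of your own. Each camera call takes 0.05 s, during which the arm holds its last target.

TASK

Park the blue castored caddy with its shear box in the dock at the end of the yellow bay. Keeping all four wheels on the bench, push it forward until both front castors trail straight, steer it into the bay, and press it gently home, square to the dock, until the spring rollers snap in behind its striker and hold it against the rubber buffer, castors still trailing; then let go. Do not ram the dock, upset the load or disturb the other things on the bench.

Things in the scene. Friction and masses are not known exactly. Their poses are not given: they have to be found in the camera images.
- caddy: The caddy: blue sheet-steel tray on four 25 mm wheels, about 0.85 kg plus load. Tray 180 mm long (x) by 120 mm wide (y), floor 38 mm above the bench, lip top at 52 mm. Origin on the bench under the tray's middle; +x points to the nose (the way it is driven), +y left, z up. Its wheels roll freely (about 1 N).
- rear_axle (a point): On the bench midway between the two fixed rear wheels, at x = -62 mm of the caddy (wheels at y = +-46 mm); axes are the caddy's. The caddy turns about this line; the fixed wheels do not slip sideways unless forced.
- push_bar (a point): Middle of the push bar: round steel bar 12 mm thick, 112 mm long across the caddy (along its y), 115 mm above the bench, at x = -105 mm of the caddy, on slanting uprights at its ends; the middle 85 mm is clear to grip from above. Tray and load are no higher than 85 mm. Its axes are the caddy's.
- striker (a point): Centre of the striker at the nose: upright steel roller 12 mm in diameter, 16 mm high (36 to 52 mm above the bench) on a 5 mm thick tongue, at x = +140 mm of the caddy; its axes are the caddy's.
- castor_axle_right (a point): Wheel centre of the right front castor, 12 mm off its pivot (pivot at x = +68, y = -46 mm of the caddy). Its x axis turns with the castor. Trailing straight, it is behind the pivot: at x = +56, y = -46 mm of the caddy, x axis along the caddy's. At the start it is turned 75 to 155 degrees away; some 50 to 80 mm of forward rolling brings it round, backward rolling turns it away again.
- castor_axle_left (a point): The same for the left front castor: pivot at x = +68, y = +46 mm of the caddy; trailing, its wheel centre is at x = +56, y = +46 mm.
- dock: The dock, bolted to the bench: grey foot 130 mm wide (y), 26 mm high, and a 75 mm high back plate at x = +95 mm. Origin on the bench under the mark at the catch's slot; +x is the way the caddy drives in: the parked caddy's axes agree with the dock's, its striker on y = 0. Bring the striker to the catch within 5 mm of that line, the caddy square within 0.08 rad.
- catch_slot (a point): Mark on the slot that carries the catch head, 44 mm above the bench over the dock's origin, axes as the dock's. Head: two white rollers (12 mm diameter, 6 mm apart, springing aside), white flared lead-in cheeks reaching 36 mm before them (mouth 42 mm, throat 16 mm), a black sprung buffer 12 mm beyond. The rollers' axes lie anywhere from 25 mm before to 45 mm beyond this point: NOT reported, to be felt or seen.
- bay_line (a point): On the bench on the bay's centre line, 150 mm before the slot's mark; axes as the dock's. Yellow bay 139 mm wide, 295 mm long. The striker meets the rollers 8 mm before their axes, passes at a push of 7 to 9 N, then the push drops to nearly nothing as it snaps in and rests on the buffer 8 mm beyond; the buffer yields 4 N/mm. A push over 13 N rams it. Held loosely, the caddy is centred by the catch.
- shear_box: Brass shear box with a steel cap, 80 x 80 x 38 mm, 0.45 kg, standing loose in the caddy's tray. Origin under its middle.
- weight: Two small stacked steel weights in one piece, 38 mm across, 35 mm high, 0.22 kg, loose in the tray. Origin under its middle.
- proving_ring: Bystander, to be left alone: a spare proving ring lying flat: steel ring 100 mm across with a dial gauge inside, 30 mm high. Origin under its middle.
- oil_bottle: Bystander, to be left alone: white plastic oil bottle, red cap, 48 mm across, 120 mm high. Origin under its middle.
- cutter_ring: Bystander, to be left alone: brass sample cutter ring, 72 mm across, 20 mm high. Origin under its middle.
- sample_tin: Bystander, to be left alone: aluminium sample tin, 72 mm across, 45 mm high. Origin under its middle.
- spanner: Bystander, to be left alone: steel spanner lying flat, 170 mm long. Origin under its middle.
- load_cap: Bystander, to be left alone: round steel loading cap with a knob, 64 mm across, 32 mm high. Origin under its middle.
- porous_stones: Bystander, to be left alone: two stacked grey porous stones, 60 mm across, 20 mm high. Origin under its middle.

How it is judged (in metres and radians):
On the way, in this order (a step that is already met when the one before it is completed fails the run):
1. Both front castors trail straight (within about 20 degrees) while the caddy is still on its way, its striker not yet at the catch (y of castor_axle_right in the frame of caddy between -0.0502 and -0.0418 m and x of each of castor_axle_right, castor_axle_left in the frame of caddy below 0.062 m and y of castor_axle_left in the frame of caddy between 0.0418 and 0.0502 m and x of striker in the frame of dock below -0.06 m and distance of caddy from where it was at the start of the episode above 0.04 m), for 0.2 s.
2. The caddy is driven into the bay and held in the catch: striker past both rollers and against the buffer (x of caddy in the frame of dock between -0.163 and -0.081 m and y of caddy in the frame of dock between -0.008 and 0.008 m and angle between the x axis of caddy and the x axis of dock, either way round below 0.087 rad and contact force between caddy and buffer_c0 above 2 N and contact force between caddy and roller_left_c0 above 0.5 N and contact force between caddy and roller_right_c0 above 0.5 N), for 0.2 s.
At the end, for the whole second after the job is handed in: The caddy stands at rest in the bay on its wheels, let go, its striker snapped in behind both rollers and bearing on the buffer (over 2 N), within 8 mm of the dock's centre line and 5 degrees of square, both front castors trailing within about 20 degrees, the load still standing in the tray (all of step 2 and y of castor_axle_right in the frame of caddy between -0.0502 and -0.0418 m and x of each of castor_axle_right, castor_axle_left in the frame of caddy below 0.062 m and y of castor_axle_left in the frame of caddy between 0.0418 and 0.0502 m and z of shear_box in the frame of caddy between 0.03 and 0.048 m and z of weight in the frame of caddy between 0.03 and 0.048 m and height (world z) of caddy below 0.004 m and linear speed of caddy below 0.01 m/s and angular speed of caddy below 0.1 rad/s); the robot touches nothing.
It fails at once if The dock is rammed: the rubber buffer is driven in with more than 14 N, or a catch roller or lead-in cheek is forced with more than 22 N (contact force between caddy and buffer_c0 above 14 N or contact force between caddy and roller_left_c0 above 22 N or contact force between caddy and catch_c4 above 22 N or contact force between caddy and catch_c5 above 22 N or contact force between caddy and roller_right_c0 above 22 N).
It fails at once if The caddy is lifted or tipped off its wheels (height (world z) of caddy above 0.008 m or angle between caddy's own z axis and vertical above 0.08 rad).
It fails at once if The shear box or the weight comes off the tray or falls over (z of any of shear_box, weight in the frame of caddy below 0.03 m or z of any of shear_box, weight in the frame of caddy above 0.048 m or angle between any of shear_box, weight's own z axis and vertical above 0.3 rad).
It fails at once if A bystander on the bench is disturbed (moved more than 15 mm) (distance of any of proving_ring, oil_bottle, cutter_ring, sample_tin, spanner, load_cap, porous_stones from where it was at the start of the episode above 0.015 m).
It fails at once if The robot pushes the dock or the rollers itself (over 15 N) (contact force between any of the fingers, the arm and dock above 15 N).
It also fails if it takes over 64 s, if anything falls off the work surface, if the arm or the gripper's body presses on something with over 40 N, if the wrist force passes 120 N, or if a joint passes its speed limit or range.

## Working session

There is one attempt and no reset: what is moved stays moved. The work goes in short steps, Python scripts to look and compute and a shell command to move; the robot and the scene stay as the last step left them, time stands still between calls to the robot, and variables do not carry over. Pictures are saved under pics/ and viewed, and the job is handed in when it is done.

```bash
mkdir -p pics; ls; cat > h.py <<'E'
import numpy as np, cv2
from station import bot
def snap(n,f):
    im=bot.snapshot(n); cv2.imwrite('pics/'+f,cv2.cvtColor(im,cv2.COLOR_RGB2BGR)); return im
def ray(n,u,v,z):
    c=bot.camera_model(n); f=210/np.tan(np.radians(c['fovy'])/2)
    R=np.array(c['R']);t=np.array(c['t']); o=-R.T@t
    d=R.T@np.array([(u-c['cx'])/f,(v-c['cy'])/f,1]); return o+d*(z-o[2])/d[2]
def proj(n,X):
    c=bot.camera_model(n); f=210/np.tan(np.radians(c['fovy'])/2)
    p=np.array(c['R'])@np.array(X)+np.array(c['t']); return f*p[0]/p[2]+c['cx'],f*p[1]/p[2]+c['cy']
E
python3 - <<'E'
from h import *
snap('top','t0.png');snap('side','s0.png')
for n in('top','side'):
    c=bot.camera_model(n);print(n,c['fovy'],c['cx'],c['cy'],np.round(-np.array(c['R']).T@np.array(c['t']),3),np.round(c['R'],3).tolist())
s=bot.read_state();print(s)
E
```

```text
pics
top 48.119735042295915 282.93154645548236 210.86096478123903 [0.35  0.016 1.162] [[-0.03, -1.0, 0.0], [-0.982, 0.029, -0.189], [0.189, -0.006, -0.982]]
side 46.105679150847386 272.72816926544687 207.84575670240935 [0.133 1.164 0.852] [[-0.948, -0.317, -0.022], [-0.147, 0.498, -0.855], [0.281, -0.807, -0.519]]
{'t': 0.1, 'joints': array([-6.95288536e+01,  2.83098503e+01,  7.71228402e+01, -9.09148384e-04,
        7.46291719e+01, -5.47171602e+00]), 'qvel': array([-0.05995887, -0.13872677, -0.12909511,  0.06835908,  0.00180287,
        0.01772598]), 'tau': array([ 3.07928356e-03, -8.80240989e+01, -3.82542372e+01,  7.09829852e-02,
        4.82917868e-02, -5.11932581e-05]), 'eef_pos': array([ 0.27329267, -0.56168001,  0.19281828]), 'ee_rot': array([[ 8.99228934e-01,  4.37478195e-01, -3.91944415e-04],
       [ 4.37478362e-01, -8.99228375e-01,  1.00616700e-03],
       [ 8.77285811e-05, -1.07624167e-03, -9.99999417e-01]]), 'contact_force': array([-0.12576805,  0.04484419, -1.02129407]), 'ft_torque': array([-0.0511834 ,  0.02025827, -0.0325762 ]), 'finger_gap': 0.09116383265249366}
```

View pics/t0.png

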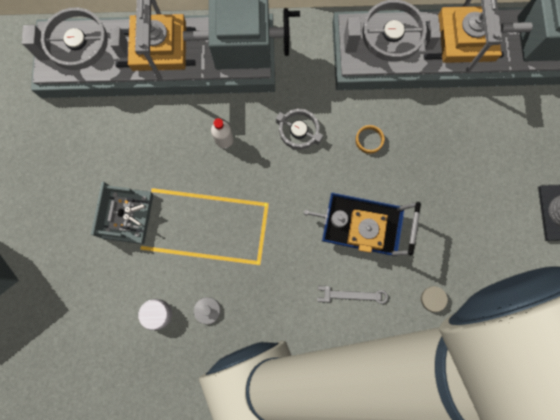

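View pics/s0.png

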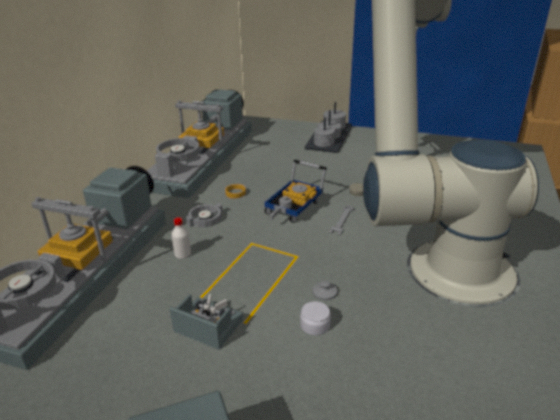

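The top view shows the caddy at about (365,225) with its nose to the left, the push bar at (414,230), the dock at (123,213), and the bay between them with corners near (152,190), (268,205), (260,263) and (142,249). I'll zoom in and measure.

```bash
python3 - <<'E'
from h import *
a=cv2.imread('pics/t0.png')
c1=cv2.resize(a[170:280,290:450],None,fx=4.8,fy=4.8,interpolation=cv2.INTER_CUBIC);cv2.imwrite('pics/t0c.png',c1)
c1=cv2.resize(a[170:280,80:280],None,fx=4,fy=4,interpolation=cv2.INTER_CUBIC);cv2.imwrite('pics/t0d.png',c1)
b=cv2.imread('pics/s0.png')
c1=cv2.resize(b[235:355,160:310],None,fx=5,fy=5,interpolation=cv2.INTER_CUBIC);cv2.imwrite('pics/s0d.png',c1)
c1=cv2.resize(b[150:230,250:340],None,fx=7,fy=7,interpolation=cv2.INTER_CUBIC);cv2.imwrite('pics/s0c.png',c1)
hsv=cv2.cvtColor(a,cv2.COLOR_BGR2HSV)
m=cv2.inRange(hsv,(22,110,110),(34,255,255)); m[:170]=0;m[280:]=0;m[:,280:]=0
ys,xs=np.nonzero(m); P=np.array([ray('top',x,y,0.0)[:2] for x,y in zip(xs,ys)])
print(len(P)); 
r=cv2.minAreaRect(P.astype(np.float32)*1000); print(r, cv2.boxPoints(r).round(1).tolist())
m=cv2.inRange(hsv,(105,150,40),(130,255,255)); m[:180]=0;m[265:]=0;m[:,:300]=0;m[:,430:]=0
ys,xs=np.nonzero(m); P=np.array([ray('top',x,y,0.052)[:2] for x,y in zip(xs,ys)])
r=cv2.minAreaRect(P.astype(np.float32)*1000); print(len(P),r, cv2.boxPoints(r).round(1).tolist())
E
```

```text
962
((541.8158569335938, 205.4408721923828), (298.85992431640625, 157.818115234375), 80.87351989746094) [[440.20001220703125, 70.4000015258789], [596.0, 45.400001525878906], [643.4000244140625, 340.5], [487.6000061035156, 365.5]]
298 ((525.9962158203125, -181.25904846191406), (176.6513214111328, 115.8221206665039), 76.66352081298828) [[449.29998779296875, -253.8000030517578], [562.0, -280.6000061035156], [602.7000122070312, -108.69999694824219], [490.0, -82.0]]
```

View pics/t0c.png

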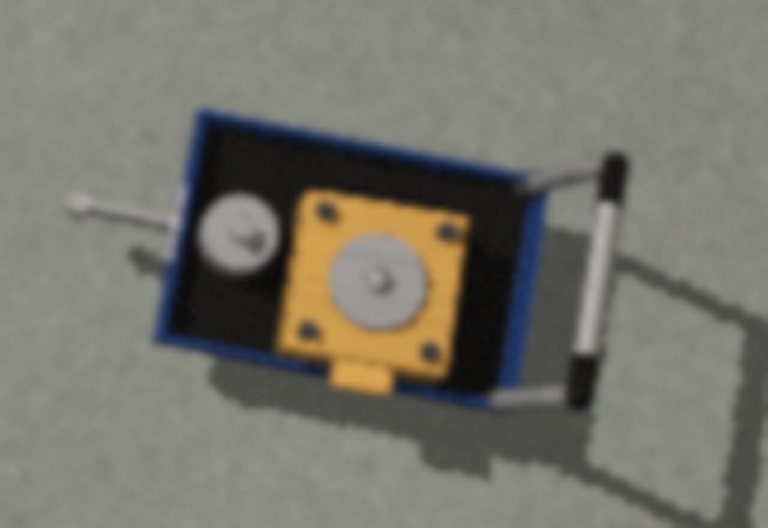

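View pics/t0d.png

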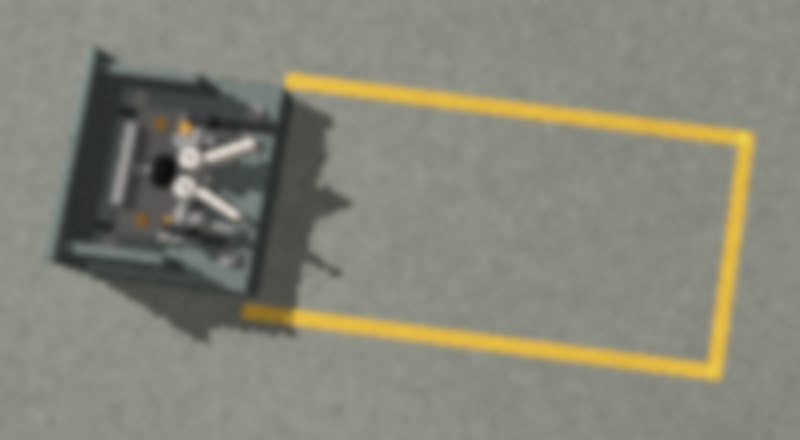

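View pics/s0d.png

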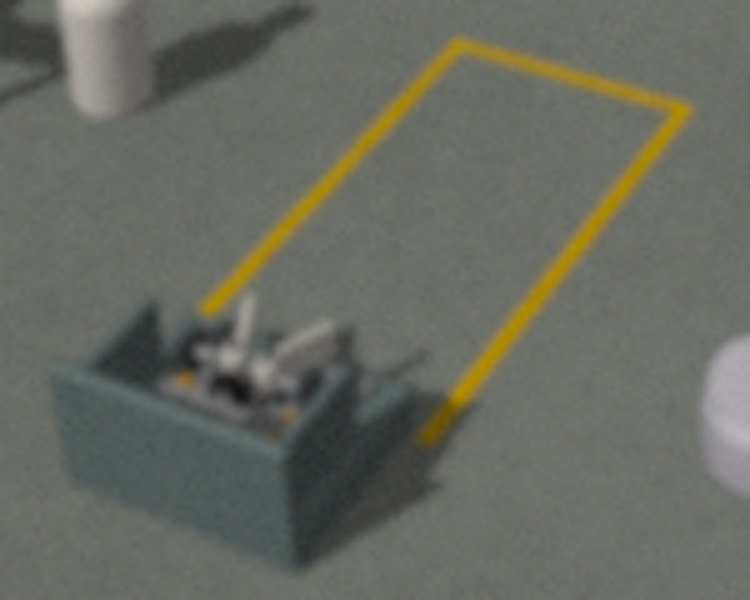

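View pics/s0c.png

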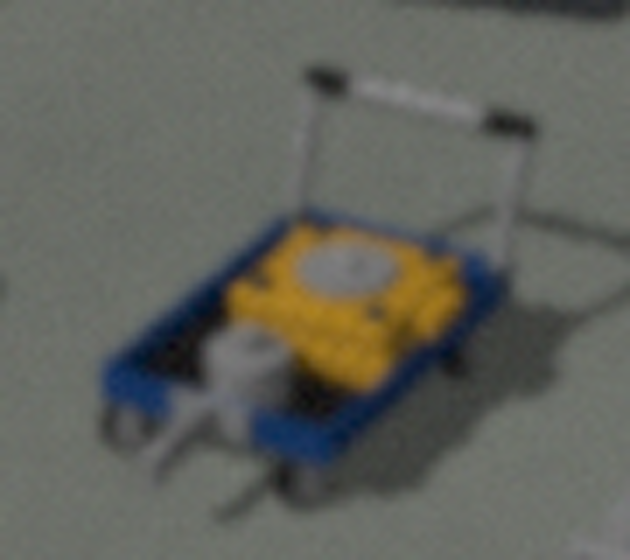

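The crops show the castors, striker, bar ends, rollers near px (127.5,209.5) and (126.3,216.8), and the black buffer at about (121,212).

```bash
cat >> h.py <<'E'
def yellow_lines(im):
    hsv=cv2.cvtColor(im,cv2.COLOR_RGB2HSV)
    m=cv2.inRange(hsv,(20,90,90),(36,255,255)); ys,xs=np.nonzero(m)
    k=(xs>145)&(xs<275)&(ys>180)&(ys<270); P=np.array([ray('top',x,y,0.001)[:2] for x,y in zip(xs[k],ys[k])])*1000
    return P
E
python3 - <<'E'
from h import *
im=cv2.cvtColor(cv2.imread('pics/t0.png'),cv2.COLOR_BGR2RGB)
P=yellow_lines(im)
c=np.array([540,200.]);d0=np.radians(80.9+0)  # approx dir of bay axis
d=np.array([np.cos(np.radians(81)),np.sin(np.radians(81))]);n=np.array([-d[1],d[0]])
w=(P-c)@n; l=(P-c)@d
print(np.percentile(w,[1,50,99]),np.percentile(l,[1,99]))
res=[]
for sgn in(1,-1):
    k=(sgn*w>55)&(l>-120)&(l<150)
    f=cv2.fitLine(P[k].astype(np.float32),cv2.DIST_HUBER,0,.01,.01).ravel(); 
    print(k.sum(),np.degrees(np.arctan2(f[1],f[0])),f[2:]); res.append(f)
k=(l<-130); 
f=cv2.fitLine(P[k&(abs(w)<60)].astype(np.float32),cv2.DIST_HUBER,0,.01,.01).ravel();print('end',np.degrees(np.arctan2(f[1],f[0])),f)
def R(u,v,z): return ray('top',u,v,z)[:2].round(4)*1000
T=lambda u,v,z:R(80+u/4-.4,170+v/4-.4,z)
print('rollers',T(190,158,.05),T(185,187,.05),'buffer',T(162,171,.05))
print('backplate top', T(97,50,.075),T(52,260,.075))
print('foot front', T(290,85,.026),T(250,293,.026))
print('throat tips cheeks',T(253,145,.05),T(238,217,.05))
C=lambda u,v,z:R(290+u/4.8-.4,170+v/4.8-.4,z)
a,b=C(614,162,.115),C(580,400,.115);print('bar',a,b,(a+b)/2,np.linalg.norm(a-b),np.degrees(np.arctan2(*(a-b)[::-1])))
print('striker',C(75,204,.052)); print('tray',C(204,112,.052),C(158,340,.052),C(545,178,.052),C(510,405,.052))
E
```

```text
[-79.91562408   2.23848947  79.04373491] [-144.76784988  148.27031412]
500 80.87777 [469.03537 221.76633]
485 80.9005 [615.6371  202.54279]
end -8.950468 [ 9.8782319e-01 -1.5558057e-01  5.1769867e+02  6.2320683e+01]
rollers [579.1 384.4] [561.4 386.8] buffer [571.6 400.9]
backplate top [641.2 433.5] [515.7 454.4]
foot front [628.4 331.9] [499.4 353.2]
throat tips cheeks [586.  346.7] [542.2 354.5]
bar [ 559.5 -296.5] [ 447.3 -271.3] [ 503.4 -283.9] 114.99513033167975 -12.65850930879764
striker [558.7 -44. ]
tray [ 603.9 -110.9] [489.  -82.4] [ 564.9 -280.1] [ 451.8 -254. ]
```

Headings and positions:

| Item | Position (mm) | Heading |
|---|---|---|
| Caddy | (526.6, −181.5) | ≈77.0° |
| Push bar | (503.4, −283.9) | – |
| Dock line | through the roller midpoint (570.2, 385.6) | 80.9° |

The caddy therefore sits about 45 mm right of the line. I'll turn the tool so its y axis points backward along the caddy, then travel to the bar.

```bash
python3 -m handwheel '[{"slide":[0,0,0],"twist":0.136,"grip":6},{"slide":[0,0,0],"twist":0.136,"grip":6},{"slide":[0,0,0],"twist":0.136,"grip":6},{"slide":[0,0,0],"twist":0.136,"grip":6},{"slide":[0,0,0],"twist":0.136,"grip":6},{"slide":[1.6,-3.2,0],"twist":0,"grip":6},{"slide":[1.6,-3.2,0],"twist":0,"grip":6},{"slide":[1.6,-3.2,0],"twist":0,"grip":6},{"slide":[1.6,-3.2,0],"twist":0,"grip":6},{"slide":[1.6,-3.2,0],"twist":0,"grip":6}]' 10
```

```text
t: 1.1
eef_pos: [0.391, -0.4242, 0.1894]
ee_rot: [[0.966, -0.26, -0.004], [-0.26, -0.966, 0.006], [-0.005, -0.005, -1.0]]
contact_force: [0.8, -0.7, 0.1]
finger_gap: 0.0603
```

```bash
cat >> h.py <<'E'
D=np.array([np.cos(np.radians(80.9)),np.sin(np.radians(80.9))]);N=np.array([-D[1],D[0]]);RM=np.array([570.2,385.6])
def tool():
    s=bot.read_state();p=s['eef_pos']*1000;R=s['ee_rot']
    h=np.degrees(np.arctan2(-R[1,1],-R[0,1]))  # heading implied (fwd=-tool y)
    f=s['contact_force']; hd=-R[:2,1]
    print('t %.1f tcp %s head %.2f gap %.1f | F fwd %.1f left %.1f z %.1f | tq %s'%(s['t'],p.round(1),h,s['finger_gap']*1000,f[:2]@hd,f[:2]@np.array([-hd[1],hd[0]]),f[2],s['ft_torque'].round(2)))
    q=p[:2]-RM; print('  dock frame: s %.1f lat %.1f dth %.2f ; tilt %s; joints %s'%(q@D,q@N,h-80.9,R[2,:2].round(4),s['joints'].round(0)))
    return s
def togo(x,y,z):
    s=bot.read_state();d=np.array([x,y,z])/1000-s['eef_pos'];print('slide cm',(s['ee_rot'].T@d*100).round(2))
E
python3 -c "
from h import *
tool();togo(503.4,-283.9,193)"
```

```text
t 1.1 tcp [ 391.  -424.2  189.4] head 74.95 gap 60.3 | F fwd -0.4 left -0.9 z 0.1 | tq [ 0.01  0.   -0.03]
  dock frame: s -827.9 lat 48.9 dth -5.95 ; tilt [-0.0051 -0.005 ]; joints [-53.  25.  84.   0.  72.  52.]
slide cm [  7.21 -16.47  -0.32]
```

```bash
python3 -m handwheel '[{"slide":[1.2,-2.7,-0.1],"twist":-0.012,"grip":6},{"slide":[1.2,-2.7,-0.1],"twist":-0.012,"grip":6},{"slide":[1.2,-2.7,-0.1],"twist":-0.012,"grip":6},{"slide":[1.2,-2.7,0],"twist":0,"grip":6},{"slide":[1.2,-2.7,0],"twist":0,"grip":6},{"slide":[1.2,-2.7,0],"twist":0,"grip":6},{"slide":[0,0,0],"twist":0,"grip":6},{"slide":[0,0,0],"twist":0,"grip":6},{"slide":[0,0,0],"twist":0,"grip":6},{"slide":[0,0,0],"twist":0,"grip":6}]' 10
python3 -c "
from h import *
tool();togo(503.4,-283.9,193)
snap('top','t1.png')"
```

```text
t: 2.1
eef_pos: [0.5033, -0.2736, 0.1908]
ee_rot: [[0.976, -0.219, -0.007], [-0.219, -0.976, 0.01], [-0.009, -0.008, -1.0]]
contact_force: [-0.5, 0.4, -0.6]
finger_gap: 0.0597
t 2.1 tcp [ 503.3 -273.6  190.8] head 77.32 gap 59.7 | F fwd 0.3 left 0.5 z -0.6 | tq [0.04 0.04 0.  ]
  dock frame: s -661.4 lat -38.2 dth -3.58 ; tilt [-0.0092 -0.008 ]; joints [-35.  25.  84.   0.  72.  68.]
slide cm [ 0.23  1.01 -0.23]
```

```bash
python3 -m handwheel '[{"slide":[0.2,0.5,0],"twist":0,"grip":6},{"slide":[0,0.5,0],"twist":0,"grip":6},{"slide":[0,0,1.0],"twist":0,"grip":6},{"slide":[0,0,1.5],"twist":0,"grip":6},{"slide":[0,0,1.5],"twist":0,"grip":6},{"slide":[0,0,1.5],"twist":0,"grip":6},{"slide":[0,0,1.5],"twist":0,"grip":6},{"slide":[0,0,1.0],"twist":0,"grip":6},{"slide":[0,0,0],"twist":0,"grip":6},{"slide":[0,0,0],"twist":0,"grip":6}]' 10
python3 -c "
from h import *
tool();togo(503.4,-283.9,96)
a=snap('side','s2.png'); b=cv2.cvtColor(a[120:230,240:360],cv2.COLOR_RGB2BGR);cv2.imwrite('pics/s2c.png',cv2.resize(b,None,fx=5,fy=5,interpolation=cv2.INTER_CUBIC))"
```

```text
t: 3.15
eef_pos: [0.5003, -0.2868, 0.1043]
ee_rot: [[0.975, -0.224, -0.008], [-0.224, -0.975, 0.01], [-0.01, -0.008, -1.0]]
contact_force: [-0.2, -0.1, 0.2]
finger_gap: 0.0599
t 3.1 tcp [ 500.3 -286.8  104.3] head 77.04 gap 59.9 | F fwd -0.1 left 0.2 z 0.2 | tq [0.1  0.05 0.02]
  dock frame: s -675.0 lat -37.3 dth -3.86 ; tilt [-0.0101 -0.0081]; joints [-36.  31.  89.   0.  61.  67.]
slide cm [ 0.25 -0.34  0.83]
```

View pics/s2c.png

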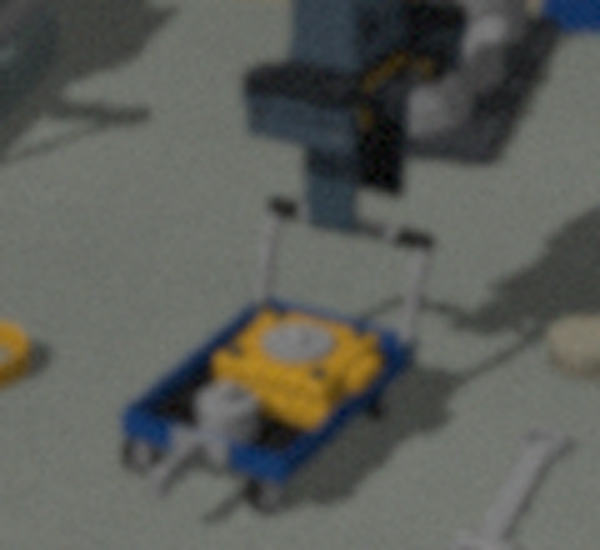

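The fingers straddle the bar (about (350,225) in the crop). I'll lower the last 8 mm, centre and close gently.

```bash
python3 -m handwheel '[{"slide":[0.2,-0.3,0.4],"twist":0,"grip":6},{"slide":[0,0,0.4],"twist":0,"grip":6},{"slide":[0,0,0],"twist":0,"grip":4},{"slide":[0,0,0],"twist":0,"grip":2},{"slide":[0,0,0],"twist":0,"grip":0.8},{"slide":[0,0,0],"twist":0,"grip":0.8},{"slide":[0,0,0],"twist":0,"grip":0.8},{"slide":[0,0,0],"twist":0,"grip":0.8},{"slide":[0,0,0],"twist":0,"grip":0.8},{"slide":[0,0,0],"twist":0,"grip":0.8}]' 10
python3 -c "
from h import *
tool()"
```

```text
t: 4.2
eef_pos: [0.5042, -0.2847, 0.0978]
ee_rot: [[0.975, -0.224, -0.005], [-0.224, -0.975, 0.008], [-0.007, -0.007, -1.0]]
contact_force: [0.4, 0.2, 0.2]
finger_gap: 0.0082
t 4.2 tcp [ 504.2 -284.7   97.8] head 77.05 gap 8.2 | F fwd 0.3 left -0.3 z 0.2 | tq [ 0.12 -0.04 -0.01]
  dock frame: s -672.3 lat -40.9 dth -3.85 ; tilt [-0.0066 -0.0066]; joints [-35.  31.  89.   0.  60.  67.]
```

The gap reads 8.2 mm, less than the 12 mm bar, so I'll look.

```bash
python3 -c "
from h import *
a=snap('side','s3.png'); b=cv2.cvtColor(a[130:220,260:350],cv2.COLOR_RGB2BGR);b=cv2.resize(b,None,fx=6,fy=6,interpolation=cv2.INTER_CUBIC);cv2.imwrite('pics/s3c.png',cv2.convertScaleAbs(b,alpha=1.5))
a=snap('top','t3.png'); b=cv2.cvtColor(a[170:280,300:460],cv2.COLOR_RGB2BGR);cv2.imwrite('pics/t3c.png',cv2.resize(b,None,fx=4.8,fy=4.8,interpolation=cv2.INTER_CUBIC))"
```

```text
(no output)
```

View pics/s3c.png

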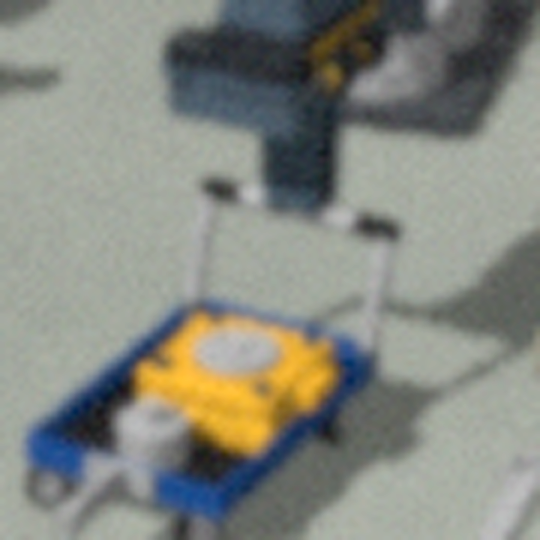

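View pics/t3c.png

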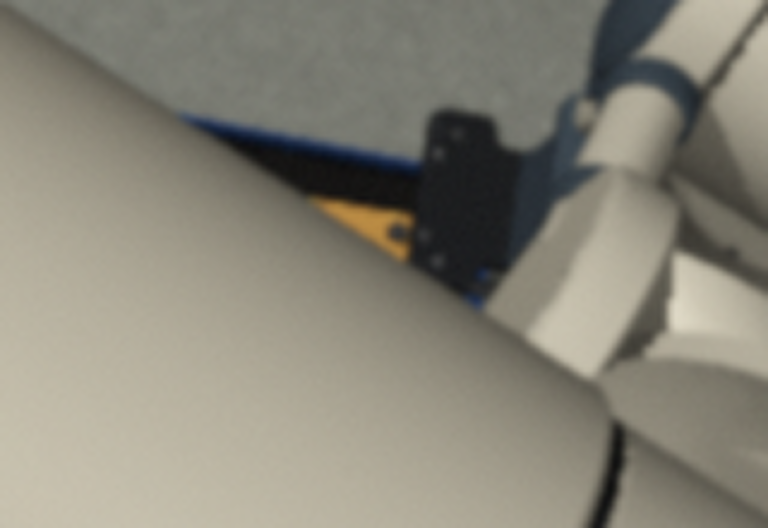

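```bash
python3 -c "
from h import *
def R(u,v): return (ray('side',260+u/6-.4,130+v/6-.4,.115)*1000).round(1)
print('now',R(220,188),R(380,229))
g=lambda u,v:(ray('side',250+u/7-.4,150+v/7-.4,.115)*1000).round(1)
print('start',g(326,80),g(510,125))
for z in (.0978,.109,.115):
  for o in (-.016,.016):
    u,v=proj('side',[.5042+o*.975,-.2847-o*.224,z]); print(z,o,(u-260)*6,(v-130)*6)
"
```

```text
now [ 553.7 -297.3  115. ] [ 454.6 -271.9  115. ]
start [ 553.8 -296.5  115. ] [ 456.7 -273.7  115. ]
0.0978 -0.016 321.23858427383743 239.51458938952447
0.0978 0.016 270.72726461426885 227.07831377156174
0.109 -0.016 321.66155491774634 221.5531670235418
0.109 0.016 270.9704273190847 209.230574214571
0.115 -0.016 321.8893725913806 211.87890353148214
0.115 0.016 271.10139184478567 199.61799506644218
```

```bash
python3 -c "
from h import *
a=cv2.imread('pics/s0.png');b=cv2.imread('pics/s2.png');c=cv2.imread('pics/s3.png')
o=[]
for i in (a,b,c):
    o.append(cv2.convertScaleAbs(cv2.resize(i[148:180,285:335],None,fx=12,fy=12,interpolation=cv2.INTER_CUBIC),alpha=1.8))
o=np.vstack([np.hstack([o[0]]) ,o[2]]); print(o.shape); cv2.imwrite('pics/cmp.png',cv2.resize(o,(600,768))[:600] if 0 else cv2.resize(o,(468,600)))
"
```

```text
(768, 600, 3)
```

View pics/cmp.png

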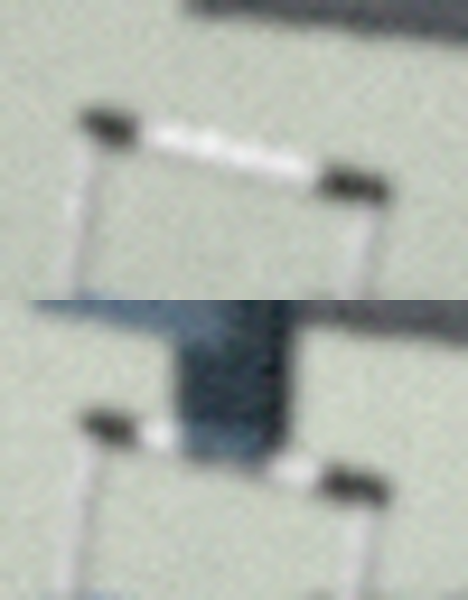

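```bash
python3 -m handwheel '[{"slide":[0,0,0],"twist":0,"grip":0.6},{"slide":[0,0,0],"twist":0,"grip":0.4},{"slide":[0,0,0],"twist":0,"grip":0.2},{"slide":[0,0,0],"twist":0,"grip":0.2},{"slide":[0,0,0],"twist":0,"grip":0.2},{"slide":[0,0,0],"twist":0,"grip":0.2},{"slide":[0,0,0],"twist":0,"grip":0.2},{"slide":[0,0,0],"twist":0,"grip":0.2},{"slide":[0,0,0],"twist":0,"grip":0.2},{"slide":[0,0,0],"twist":0,"grip":0.2}]' 10
python3 -c "
from h import *
tool()
a=snap('side','s4.png')
def h(v):
    return None
b=cv2.imread('pics/s4.png')
print(b[155:175,310].tolist())
cv2.imwrite('pics/s4c.png',cv2.convertScaleAbs(cv2.resize(b[140:190,280:340],None,fx=10,fy=10,interpolation=cv2.INTER_NEAREST),alpha=1.8))
"
```

```text
t: 5.3
eef_pos: [0.5042, -0.2847, 0.0978]
ee_rot: [[0.975, -0.224, -0.005], [-0.224, -0.975, 0.008], [-0.007, -0.007, -1.0]]
contact_force: [-0.5, 0.1, 0.1]
finger_gap: 0.0085
t 5.3 tcp [ 504.2 -284.7   97.8] head 77.05 gap 8.5 | F fwd -0.0 left 0.6 z 0.1 | tq [ 0.04  0.   -0.04]
  dock frame: s -672.3 lat -40.9 dth -3.85 ; tilt [-0.0066 -0.0066]; joints [-35.  31.  89.   0.  60.  67.]
[[39, 32, 25], [42, 35, 32], [45, 38, 34], [42, 35, 30], [40, 34, 27], [39, 35, 28], [46, 40, 32], [55, 47, 37], [65, 56, 44], [67, 59, 54], [73, 71, 68], [91, 90, 88], [96, 100, 97], [102, 109, 105], [106, 112, 109], [104, 111, 108], [105, 109, 105], [108, 114, 109], [107, 111, 107], [105, 109, 108]]
```

View pics/s4c.png

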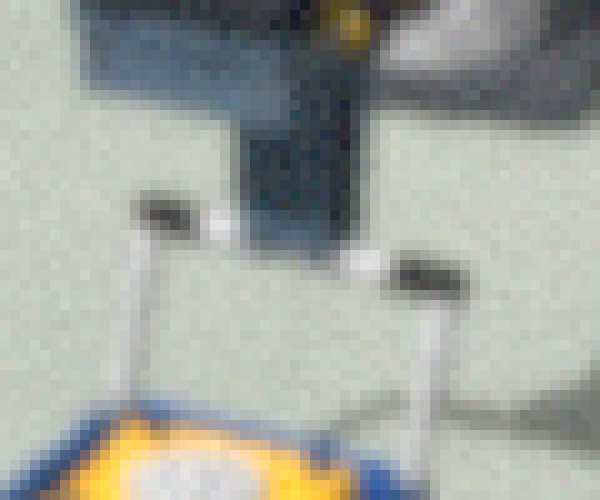

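The fingers stop at about 8.5 mm on something, but the tips look high on the bar. I'll reopen, go 8 mm lower and close again.

```bash
python3 -m handwheel '[{"slide":[0,0,0],"twist":0,"grip":3},{"slide":[0,0,0],"twist":0,"grip":3},{"slide":[0,0,0.4],"twist":0,"grip":3},{"slide":[0,0,0.4],"twist":0,"grip":3},{"slide":[0,0,0],"twist":0,"grip":2},{"slide":[0,0,0],"twist":0,"grip":0.8},{"slide":[0,0,0],"twist":0,"grip":0.5},{"slide":[0,0,0],"twist":0,"grip":0.5},{"slide":[0,0,0],"twist":0,"grip":0.5},{"slide":[0,0,0],"twist":0,"grip":0.5}]' 10
python3 -c "
from h import *
tool()
a=snap('side','s5.png')
b=cv2.imread('pics/s5.png')
cv2.imwrite('pics/s5c.png',cv2.convertScaleAbs(cv2.resize(b[140:190,280:340],None,fx=10,fy=10,interpolation=cv2.INTER_NEAREST),alpha=1.8))
"
```

```text
t: 6.35
eef_pos: [0.504, -0.2845, 0.0888]
ee_rot: [[0.975, -0.224, -0.005], [-0.224, -0.975, 0.008], [-0.007, -0.007, -1.0]]
contact_force: [-0.1, 0.2, -1.4]
finger_gap: 0.0116
t 6.3 tcp [ 504.  -284.5   88.8] head 77.05 gap 11.6 | F fwd 0.2 left 0.1 z -1.4 | tq [ 0.1  -0.02 -0.14]
  dock frame: s -672.2 lat -40.6 dth -3.85 ; tilt [-0.0071 -0.0068]; joints [-35.  32.  90.   0.  59.  67.]
```

View pics/s5c.png

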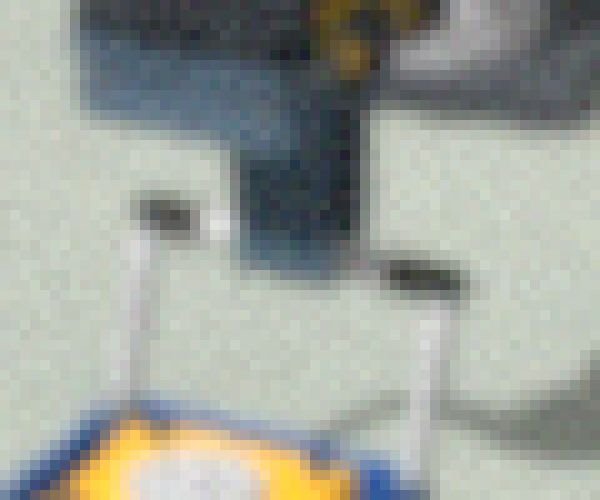

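Gap is now 11.6 mm, so the bar is held but by the tip edges only. I'll take 7 mm more depth for a solid hold.

```bash
python3 -m handwheel '[{"slide":[0,0,0],"twist":0,"grip":2.4},{"slide":[0,0,0],"twist":0,"grip":2.4},{"slide":[0,0,0.4],"twist":0,"grip":2.4},{"slide":[0,0,0.4],"twist":0,"grip":2.4},{"slide":[0,0,0],"twist":0,"grip":2},{"slide":[0,0,0],"twist":0,"grip":0.8},{"slide":[0,0,0],"twist":0,"grip":0.5},{"slide":[0,0,0],"twist":0,"grip":0.5},{"slide":[0,0,0],"twist":0,"grip":0.5},{"slide":[0,0,0],"twist":0,"grip":0.5}]' 15
python3 -c "
from h import *
tool()"
```

```text
t: 7.4
eef_pos: [0.504, -0.2845, 0.0801]
ee_rot: [[0.975, -0.224, -0.005], [-0.224, -0.975, 0.008], [-0.007, -0.007, -1.0]]
contact_force: [-0.4, 0.1, -1.4]
finger_gap: 0.0117
t 7.4 tcp [ 504.  -284.5   80.1] head 77.04 gap 11.7 | F fwd -0.0 left 0.4 z -1.4 | tq [ 0.08 -0.   -0.06]
  dock frame: s -672.1 lat -40.6 dth -3.86 ; tilt [-0.007  -0.0068]; joints [-35.  32.  90.   0.  58.  67.]
```

Solid hold at 11.7 mm. First a gentle straight drive to bring the castors round, with a path planner for the measured state.

```bash
cat >> h.py <<'E'
def plan(step=6.0,se=-285.,z=80.1,nrow=10,dlat=0.,dth=0.,straight=False):
    s=tool();p=s['eef_pos']*1000;q=p[:2]-RM;R=s['ee_rot']
    psi=np.arctan2(-R[1,1],-R[0,1])-np.radians(80.9)+np.radians(dth)
    a=np.array([q@D,q@N+dlat])+43*np.array([np.cos(psi),np.sin(psi)])
    print('  rear axle',a.round(1),'striker s %.1f lat %.1f'%(a[0]+202*np.cos(psi),a[1]+202*np.sin(psi)))
    L=se-a[0]; 
    def lat(x):
        if straight or L<=5: return a[1]+np.tan(psi)*(x-a[0]),np.tan(psi)
        u=np.clip((x-a[0])/L,0,1); m=np.tan(psi)*L
        y=(2*u**3-3*u**2+1)*a[1]+(u**3-2*u**2+u)*m
        d=((6*u*u-6*u)*a[1]+(3*u*u-4*u+1)*m)/L; return y,d*(u<1)
    x=a[0];ps=psi;b=a-43*np.array([np.cos(ps),np.sin(ps)]); rows=[]
    for i in range(nrow):
        x+=step*np.cos(ps); y,d=lat(x); p2=np.arctan(d); b2=np.array([x,y])-43*np.array([np.cos(p2),np.sin(p2)])
        db=b2-b; f=db@[np.cos(ps),np.sin(ps)]; l=db@[-np.sin(ps),np.cos(ps)]
        rows.append((round(-l/10,3),round(-f/10,3),round(-(p2-ps),4),round(np.degrees(p2),1))); b=b2;ps=p2
    print('  dz to go cm %.2f'%((p[2]-z)/10))
    for r in rows: print('  x,y cm',r[0],r[1],'twist',r[2],'psi',r[3])
E
python3 -m handwheel '[{"slide":[0,-0.3,0],"twist":0,"grip":0.5},{"slide":[0,-0.5,0],"twist":0,"grip":0.5},{"slide":[0,-0.6,0.01],"twist":0,"grip":0.5},{"slide":[0,-0.6,0.01],"twist":0,"grip":0.5},{"slide":[0,-0.6,0.01],"twist":0,"grip":0.5},{"slide":[0,-0.6,0.01],"twist":0,"grip":0.5},{"slide":[0,-0.6,0],"twist":0,"grip":0.5},{"slide":[0,-0.6,0],"twist":0,"grip":0.5},{"slide":[0,-0.5,0],"twist":0,"grip":0.5},{"slide":[0,-0.3,0],"twist":0,"grip":0.5}]' 15
python3 -c "
from h import *
plan()
a=snap('side','s6.png')
b=cv2.cvtColor(a[150:250,235:355],cv2.COLOR_RGB2BGR)
cv2.imwrite('pics/s6c.png',cv2.convertScaleAbs(cv2.resize(b,None,fx=6,fy=6,interpolation=cv2.INTER_CUBIC),alpha=1.6))
a=snap('top','t6.png')
"
```

```text
t: 8.4
eef_pos: [0.517, -0.2295, 0.0802]
ee_rot: [[0.975, -0.223, -0.005], [-0.223, -0.975, 0.007], [-0.006, -0.006, -1.0]]
contact_force: [0.5, -1.7, -1.4]
finger_gap: 0.0116
t 8.4 tcp [ 517.  -229.5   80.2] head 77.10 gap 11.6 | F fwd -1.5 left -0.8 z -1.4 | tq [-0.18  0.02  0.12]
  dock frame: s -615.8 lat -44.7 dth -3.80 ; tilt [-0.0062 -0.0059]; joints [-30.  31.  92.   0.  57.  73.]
  rear axle [-572.9  -47.6] striker s -371.3 lat -61.0
  dz to go cm 0.01
  x,y cm 0.102 -0.601 twist -0.0256 psi -2.3
  x,y cm 0.098 -0.601 twist -0.0246 psi -0.9
  x,y cm 0.094 -0.601 twist -0.0236 psi 0.4
  x,y cm 0.09 -0.601 twist -0.0226 psi 1.7
  x,y cm 0.086 -0.601 twist -0.0215 psi 3.0
  x,y cm 0.082 -0.601 twist -0.0204 psi 4.1
  x,y cm 0.077 -0.601 twist -0.0193 psi 5.2
  x,y cm 0.073 -0.601 twist -0.0182 psi 6.3
  x,y cm 0.068 -0.601 twist -0.0171 psi 7.2
  x,y cm 0.064 -0.601 twist -0.016 psi 8.2
```

View pics/s6c.png

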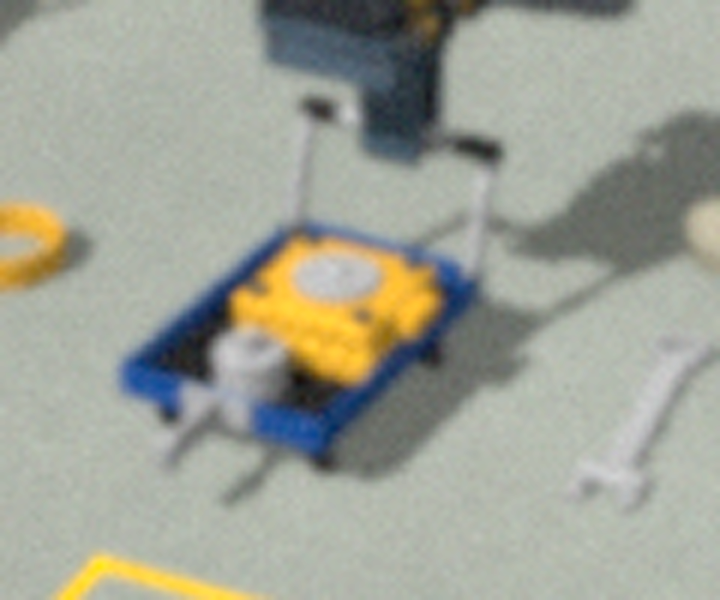

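View pics/t6.png

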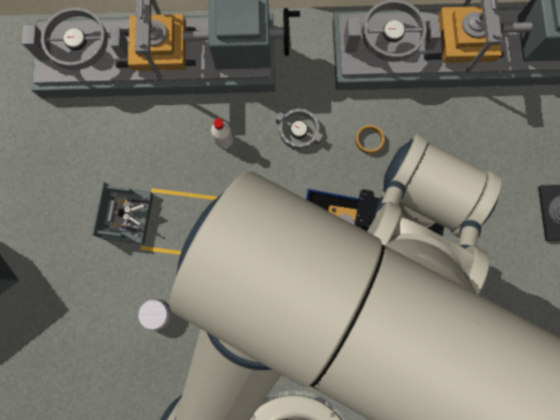

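The castors have swung back behind their pivots and the wheels are on the bench. I'll continue straight a little so step 1 registers, then start the left turn.

```bash
python3 -m handwheel '[{"slide":[0,-0.5,0],"twist":0,"grip":0.5},{"slide":[0,-0.5,0],"twist":0,"grip":0.5},{"slide":[0,-0.5,0],"twist":0,"grip":0.5},{"slide":[0,-0.5,0],"twist":0,"grip":0.5},{"slide":[0,-0.5,0],"twist":0,"grip":0.5},{"slide":[0.04,-0.5,0],"twist":-0.01,"grip":0.5},{"slide":[0.06,-0.5,0],"twist":-0.015,"grip":0.5},{"slide":[0.09,-0.6,0.01],"twist":-0.022,"grip":0.5},{"slide":[0.09,-0.6,0.01],"twist":-0.022,"grip":0.5},{"slide":[0.09,-0.6,0.01],"twist":-0.022,"grip":0.5}]' 15
python3 -c "
from h import *
plan(se=-270)
"
```

```text
t: 9.5
eef_pos: [0.5322, -0.1746, 0.0801]
ee_rot: [[0.992, -0.128, -0.005], [-0.128, -0.992, 0.008], [-0.006, -0.007, -1.0]]
contact_force: [0.6, -0.5, -1.0]
finger_gap: 0.0115
t 9.5 tcp [ 532.2 -174.6   80.1] head 82.64 gap 11.5 | F fwd -0.4 left -0.6 z -1.0 | tq [-0.13 -0.   -0.25]
  dock frame: s -559.2 lat -51.1 dth 1.74 ; tilt [-0.0061 -0.0069]; joints [-24.  31.  93.   0.  56.  73.]
  rear axle [-516.2  -49.8] striker s -314.3 lat -43.7
  dz to go cm 0.00
  x,y cm 0.103 -0.602 twist -0.0259 psi 3.2
  x,y cm 0.098 -0.602 twist -0.0245 psi 4.6
  x,y cm 0.092 -0.602 twist -0.023 psi 5.9
  x,y cm 0.086 -0.602 twist -0.0216 psi 7.2
  x,y cm 0.08 -0.602 twist -0.0201 psi 8.3
  x,y cm 0.075 -0.602 twist -0.0187 psi 9.4
  x,y cm 0.069 -0.602 twist -0.0172 psi 10.4
  x,y cm 0.063 -0.601 twist -0.0158 psi 11.3
  x,y cm 0.058 -0.601 twist -0.0145 psi 12.1
  x,y cm 0.052 -0.601 twist -0.0131 psi 12.9
```

```bash
python3 -m handwheel '[{"slide":[0.1,-0.55,0],"twist":-0.025,"grip":0.5},{"slide":[0.1,-0.55,0],"twist":-0.025,"grip":0.5},{"slide":[0.09,-0.55,0],"twist":-0.023,"grip":0.5},{"slide":[0.085,-0.55,0],"twist":-0.021,"grip":0.5},{"slide":[0.08,-0.55,0],"twist":-0.02,"grip":0.5},{"slide":[0.075,-0.55,0],"twist":-0.018,"grip":0.5},{"slide":[0.07,-0.55,0],"twist":-0.017,"grip":0.5},{"slide":[0.06,-0.55,0],"twist":-0.015,"grip":0.5},{"slide":[0.05,-0.55,0],"twist":-0.014,"grip":0.5},{"slide":[0.05,-0.55,0],"twist":-0.012,"grip":0.5}]' 15
python3 -c "
from h import *
plan(se=-265)
a=snap('side','s7.png')
b=cv2.cvtColor(a[150:270,200:340],cv2.COLOR_RGB2BGR)
cv2.imwrite('pics/s7c.png',cv2.convertScaleAbs(cv2.resize(b,None,fx=5,fy=5,interpolation=cv2.INTER_CUBIC),alpha=1.6))
snap('top','t7.png')
"
```

```text
t: 10.5
eef_pos: [0.5425, -0.1149, 0.0804]
ee_rot: [[0.997, 0.08, -0.004], [0.08, -0.997, 0.008], [-0.004, -0.008, -1.0]]
contact_force: [0.7, -1.4, -4.3]
finger_gap: 0.0113
t 10.5 tcp [ 542.5 -114.9   80.4] head 94.56 gap 11.3 | F fwd -1.5 left -0.6 z -4.3 | tq [-0.14 -0.29 -0.17]
  dock frame: s -498.6 lat -51.8 dth 13.66 ; tilt [-0.0035 -0.0079]; joints [-18.  31.  94.   0.  56.  67.]
  rear axle [-456.8  -41.7] striker s -260.5 lat 6.0
  dz to go cm 0.03
  x,y cm 0.036 -0.601 twist -0.009 psi 14.2
  x,y cm 0.032 -0.601 twist -0.0079 psi 14.6
  x,y cm 0.028 -0.601 twist -0.0069 psi 15.0
  x,y cm 0.024 -0.601 twist -0.0059 psi 15.4
  x,y cm 0.02 -0.6 twist -0.0049 psi 15.6
  x,y cm 0.016 -0.6 twist -0.0039 psi 15.9
  x,y cm 0.012 -0.6 twist -0.0029 psi 16.0
  x,y cm 0.008 -0.6 twist -0.002 psi 16.2
  x,y cm 0.004 -0.6 twist -0.001 psi 16.2
  x,y cm 0.0 -0.6 twist -0.0001 psi 16.2
```

View pics/s7c.png

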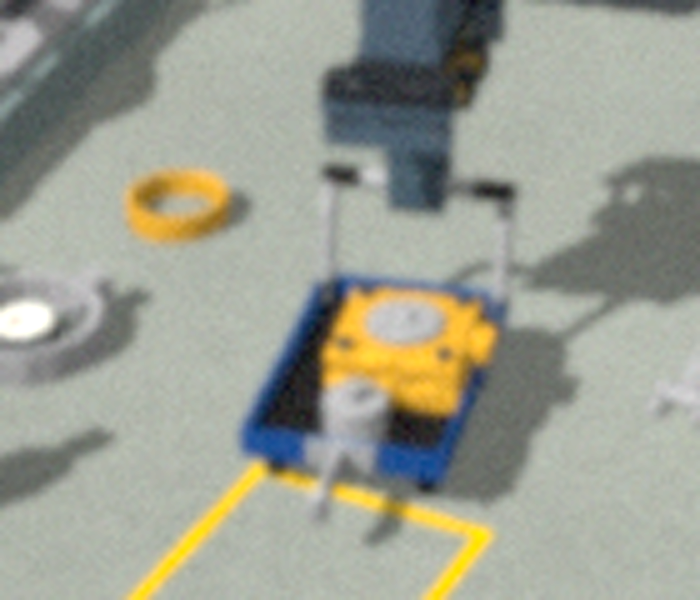

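View pics/t7.png

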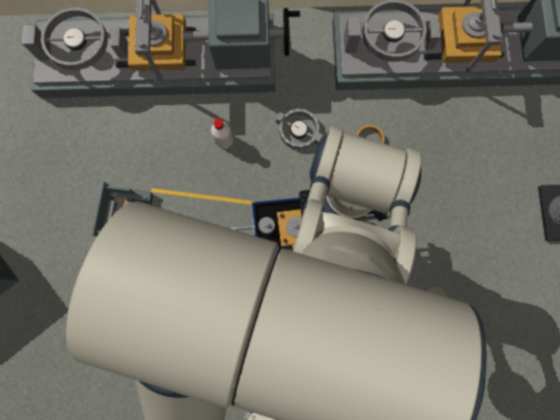

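```bash
python3 -c "
from h import *
p=ray('side',200+320/5-.4,150+512/5-.4,.038)*1000; print(p); q=p[:2]-RM; print(q@D,q@N)
# tray left edge in top image heading
a=cv2.cvtColor(cv2.imread('pics/t7.png'),cv2.COLOR_BGR2HSV); m=cv2.inRange(a,(105,130,40),(130,255,255)); m[:190]=0;m[260:]=0;m[:,:248]=0;m[:,310:]=0
ys,xs=np.nonzero(m);print(len(xs),xs.min(),xs.max(),ys.min(),ys.max())
P=np.array([ray('top',x,y,.052)[:2] for x,y in zip(xs,ys)])*1000
k=(ys<205)&(xs>258)
f=cv2.fitLine(P[k].astype(np.float32),cv2.DIST_HUBER,0,.01,.01).ravel();print(np.degrees(np.arctan2(f[1],f[0])),k.sum())
"
python3 -c "
import cv2
b=cv2.imread('pics/t7.png')[180:260,90:320];cv2.imwrite('pics/t7c.png',cv2.resize(b,None,fx=3.4,fy=3.4,interpolation=cv2.INTER_CUBIC))"
```

```text
[524.51030007 128.38025914  38.        ]
-261.2085181266025 4.433263458660875
105 253 298 198 234
-86.03854 57
```

View pics/t7c.png

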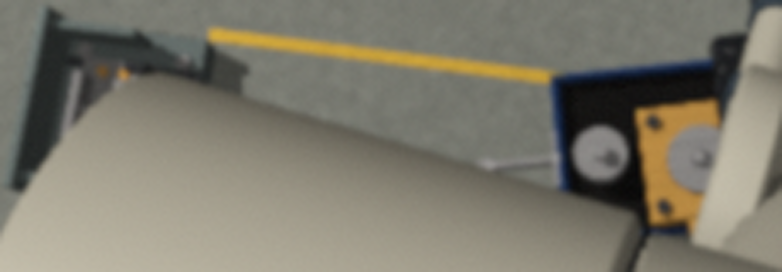

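The caddy tracks as planned: the striker seen at s −261, lateral +4.4 mm, against −260.5 and +6.0 predicted. Continuing.

```bash
python3 -m handwheel '[{"slide":[0.035,-0.55,0.02],"twist":-0.009,"grip":0.5},{"slide":[0.03,-0.55,0.02],"twist":-0.008,"grip":0.5},{"slide":[0.03,-0.55,0.02],"twist":-0.007,"grip":0.5},{"slide":[0.02,-0.55,0.02],"twist":-0.005,"grip":0.5},{"slide":[0.02,-0.55,0.01],"twist":-0.004,"grip":0.5},{"slide":[0.01,-0.55,0.01],"twist":-0.003,"grip":0.5},{"slide":[0.01,-0.55,0.01],"twist":-0.002,"grip":0.5},{"slide":[0,-0.55,0.01],"twist":0,"grip":0.5},{"slide":[0,-0.55,0.01],"twist":0,"grip":0.5},{"slide":[0,-0.55,0.01],"twist":0,"grip":0.5}]' 15
python3 -c "
from h import *
plan(se=-265,dth=-0.4,step=5.5)
"
```

```text
t: 11.6
eef_pos: [0.5381, -0.0561, 0.0801]
ee_rot: [[0.993, 0.121, -0.003], [0.121, -0.993, 0.007], [-0.002, -0.007, -1.0]]
contact_force: [1.3, -1.2, 1.6]
finger_gap: 0.0117
t 11.6 tcp [538.1 -56.1  80.1] head 96.93 gap 11.7 | F fwd -1.4 left -1.1 z 1.6 | tq [-0.26 -0.07  0.21]
  dock frame: s -441.2 lat -38.2 dth 16.03 ; tilt [-0.0022 -0.0069]; joints [-13.  30.  96.   0.  54.  70.]
  rear axle [-399.8  -26.6] striker s -205.3 lat 27.8
  dz to go cm -0.00
  x,y cm 0.008 -0.55 twist -0.0019 psi 15.7
  x,y cm 0.004 -0.55 twist -0.0009 psi 15.8
  x,y cm -0.0 -0.55 twist 0.0001 psi 15.8
  x,y cm -0.004 -0.55 twist 0.0011 psi 15.7
  x,y cm -0.008 -0.55 twist 0.0021 psi 15.6
  x,y cm -0.012 -0.55 twist 0.0031 psi 15.4
  x,y cm -0.016 -0.55 twist 0.0041 psi 15.2
  x,y cm -0.02 -0.55 twist 0.0051 psi 14.9
  x,y cm -0.025 -0.55 twist 0.0061 psi 14.6
  x,y cm -0.029 -0.55 twist 0.0071 psi 14.2
```

```bash
python3 -m handwheel '[{"slide":[0,-0.55,0],"twist":0,"grip":0.5},{"slide":[0,-0.55,0],"twist":0,"grip":0.5},{"slide":[0,-0.55,0],"twist":0,"grip":0.5},{"slide":[0,-0.55,0],"twist":0,"grip":0.5},{"slide":[0,-0.55,0],"twist":0,"grip":0.5},{"slide":[0,-0.55,0],"twist":0,"grip":0.5},{"slide":[-0.02,-0.55,0],"twist":0.005,"grip":0.5},{"slide":[-0.04,-0.5,0],"twist":0.01,"grip":0.5},{"slide":[-0.06,-0.5,0],"twist":0.014,"grip":0.5},{"slide":[-0.06,-0.5,0],"twist":0.014,"grip":0.5}]' 15
python3 -c "
from h import *
plan(se=-260,dth=-0.4,step=5)
a=snap('side','s8.png')
b=cv2.cvtColor(a[190:340,170:320],cv2.COLOR_RGB2BGR)
cv2.imwrite('pics/s8c.png',cv2.convertScaleAbs(cv2.resize(b,None,fx=4,fy=4,interpolation=cv2.INTER_CUBIC),alpha=1.6))
snap('top','t8.png')
"
```

```text
t: 12.6
eef_pos: [0.529, 0.0018, 0.0802]
ee_rot: [[0.997, 0.075, -0.004], [0.075, -0.997, 0.007], [-0.003, -0.007, -1.0]]
contact_force: [1.5, -0.7, -0.2]
finger_gap: 0.0116
t 12.6 tcp [529.    1.8  80.2] head 94.28 gap 11.6 | F fwd -0.9 left -1.4 z -0.2 | tq [-0.15 -0.22  0.12]
  dock frame: s -385.5 lat -20.0 dth 13.38 ; tilt [-0.0033 -0.0071]; joints [-7. 29. 98.  0. 53. 79.]
  rear axle [-343.6  -10.4] striker s -146.7 lat 35.0
  dz to go cm 0.01
  x,y cm -0.04 -0.5 twist 0.01 psi 12.4
  x,y cm -0.042 -0.5 twist 0.0104 psi 11.8
  x,y cm -0.044 -0.5 twist 0.0108 psi 11.2
  x,y cm -0.046 -0.5 twist 0.0112 psi 10.6
  x,y cm -0.047 -0.5 twist 0.0117 psi 9.9
  x,y cm -0.049 -0.5 twist 0.0121 psi 9.2
  x,y cm -0.051 -0.5 twist 0.0126 psi 8.5
  x,y cm -0.053 -0.5 twist 0.013 psi 7.7
  x,y cm -0.054 -0.5 twist 0.0134 psi 7.0
  x,y cm -0.056 -0.5 twist 0.0139 psi 6.2
```

View pics/s8c.png

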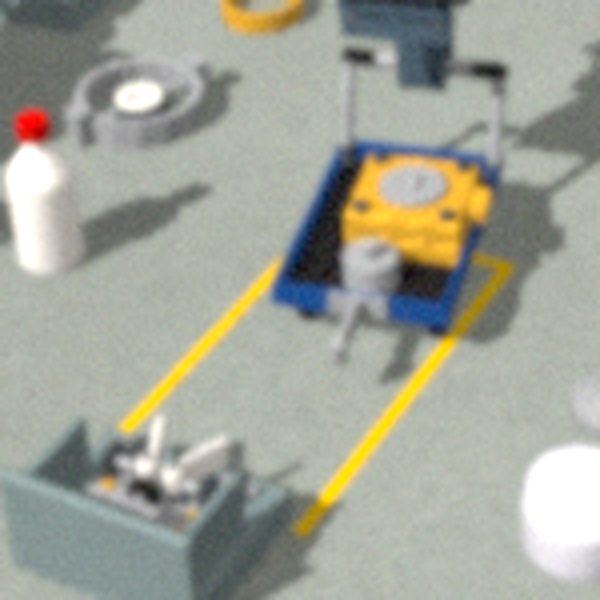

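View pics/t8.png

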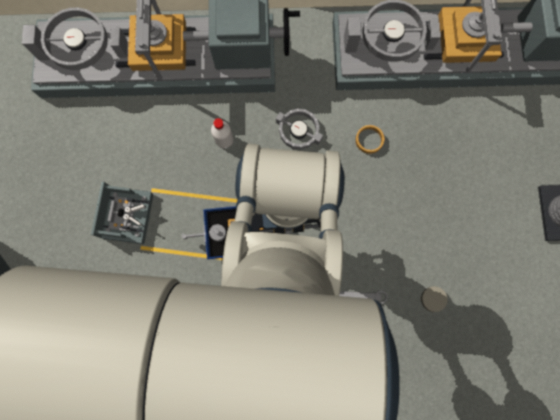

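```bash
python3 -c "
from h import *
b=cv2.imread('pics/t8.png')[180:270,90:250];cv2.imwrite('pics/t8c.png',cv2.resize(b,None,fx=4.8,fy=4.8,interpolation=cv2.INTER_CUBIC))
w=lambda s,l:np.append(RM+s*D+l*N,52)/1000
print('pred striker top', (np.array(proj('top',w(-146.7,35)))-[90,180])*4.8, 'side',(np.array(proj('side',w(-146.7,35)))-[170,190])*4)"
```

```text
pred striker top [451.38425679 262.76163036] side [330.39258247 338.69640822]
```

View pics/t8c.png

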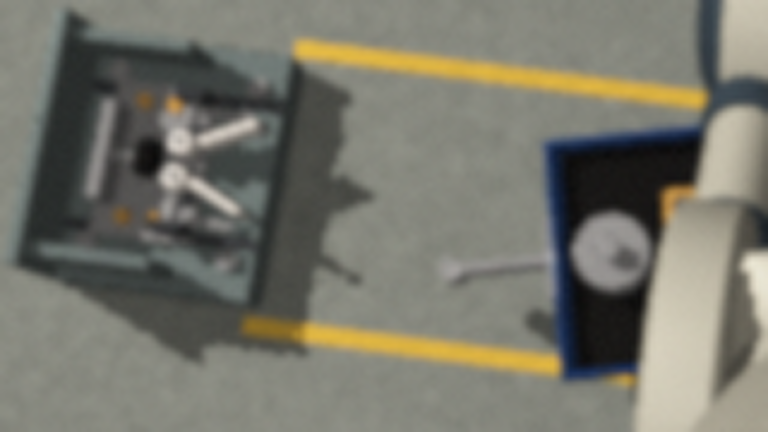

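```bash
cat >> h.py <<'E'
def dk(n,u,v,z):
    p=ray(n,u,v,z)[:2]*1000-RM; return np.array([p@D,p@N])
E
python3 -c "
from h import *
T=lambda u,v,z:dk('top',90+u/4.8-.4,180+v/4.8-.4,z)
a,b=T(553,143,.052),T(569,377,.052);st=T(450,270,.052)
print(a,b,(a+b)/2,np.degrees(np.arctan2(*(b-a)[::-1]))-90,'len',np.linalg.norm(a-b)); print('striker',st)
e=T(700,130,.052);print('left? edge',np.degrees(np.arctan2(*(a-e)[::-1])))
print('striker-mid front',np.degrees(np.arctan2(*(st-(a+b)/2)[::-1])))
m=(T(178,140,.05)+T(173,176,.05))/2; print('roller mid',m,'buffer',T(150,158,.05))
c1,c2=T(255,123,.05),T(238,213,.05);print('cheeks',c1,c2)
"
```

```text
[-185.87061094  -32.05458875] [-212.3750921    82.55120506] [-199.12285152   25.24830816] 13.021664858182532 len 117.63067413541123
striker [-145.5236815    37.83211282]
left? edge 12.564362177778554
striker-mid front 13.212394004150646
roller mid [ 0.82605654 -0.49344115] buffer [13.49228307  1.16583628]
cheeks [-35.36239705 -23.22795911] [-35.41410363  22.95938558]
```

Vision puts the striker at s −145.5, lateral +37.8, heading +13.0°. A constant arc over about 75 mm squares it up on the line.

```bash
python3 -m handwheel '[{"slide":[-0.065,-0.5,0],"twist":0.0155,"grip":0.5},{"slide":[-0.065,-0.5,0],"twist":0.0155,"grip":0.5},{"slide":[-0.065,-0.5,0],"twist":0.0155,"grip":0.5},{"slide":[-0.065,-0.5,0],"twist":0.0155,"grip":0.5},{"slide":[-0.065,-0.5,0],"twist":0.0155,"grip":0.5},{"slide":[-0.065,-0.5,0],"twist":0.0155,"grip":0.5},{"slide":[-0.065,-0.5,0],"twist":0.0155,"grip":0.5},{"slide":[-0.065,-0.5,0],"twist":0.0155,"grip":0.5},{"slide":[-0.065,-0.5,0],"twist":0.0155,"grip":0.5},{"slide":[-0.065,-0.5,0],"twist":0.0155,"grip":0.5}]' 15
python3 -c "
from h import *
plan(se=-265,dth=-0.4,dlat=2.5,step=5)
a=snap('side','s9.png')
b=cv2.cvtColor(a[190:340,170:320],cv2.COLOR_RGB2BGR)
cv2.imwrite('pics/s9c.png',cv2.convertScaleAbs(cv2.resize(b,None,fx=4,fy=4,interpolation=cv2.INTER_CUBIC),alpha=1.6))
snap('top','t9.png')
b=cv2.imread('pics/t9.png')[180:270,90:250];cv2.imwrite('pics/t9c.png',cv2.resize(b,None,fx=4.8,fy=4.8,interpolation=cv2.INTER_CUBIC))
"
```

```text
t: 13.7
eef_pos: [0.5207, 0.0559, 0.0802]
ee_rot: [[0.996, -0.093, -0.006], [-0.093, -0.996, 0.007], [-0.007, -0.006, -1.0]]
contact_force: [-1.3, -0.4, -2.2]
finger_gap: 0.0119
t 13.7 tcp [520.7  55.9  80.2] head 84.67 gap 11.9 | F fwd -0.5 left 1.2 z -2.2 | tq [-0.11  0.12  0.22]
  dock frame: s -333.4 lat -3.2 dth 3.77 ; tilt [-0.0069 -0.0064]; joints [-1. 29. 98.  0. 53. 94.]
  rear axle [-290.5    1.8] striker s -88.8 lat 13.7
  dz to go cm 0.01
  x,y cm -0.428 -0.523 twist 0.1063 psi -2.7
  x,y cm -0.24 -0.508 twist 0.0598 psi -6.1
  x,y cm -0.053 -0.501 twist 0.0137 psi -6.9
  x,y cm 0.13 -0.501 twist -0.0316 psi -5.1
  x,y cm 0.317 -0.511 twist -0.0778 psi -0.7
  x,y cm 0.044 -0.5 twist -0.0114 psi 0.0
  x,y cm -0.0 -0.5 twist -0.0 psi 0.0
  x,y cm -0.0 -0.5 twist -0.0 psi 0.0
  x,y cm -0.0 -0.5 twist -0.0 psi 0.0
  x,y cm -0.0 -0.5 twist -0.0 psi 0.0
```

View pics/t9c.png

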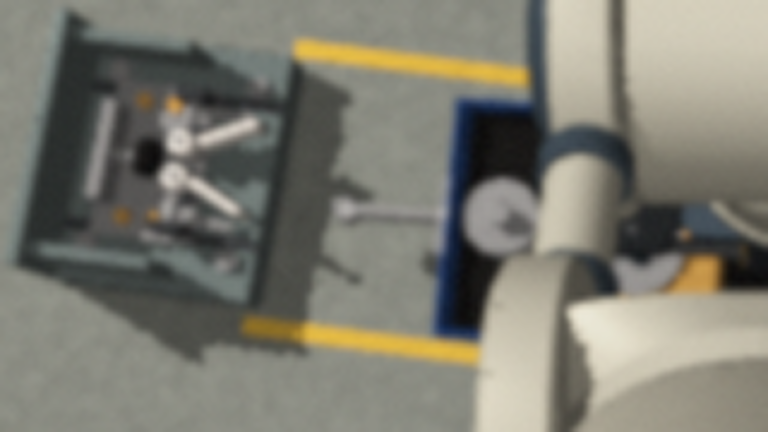

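View pics/s9c.png

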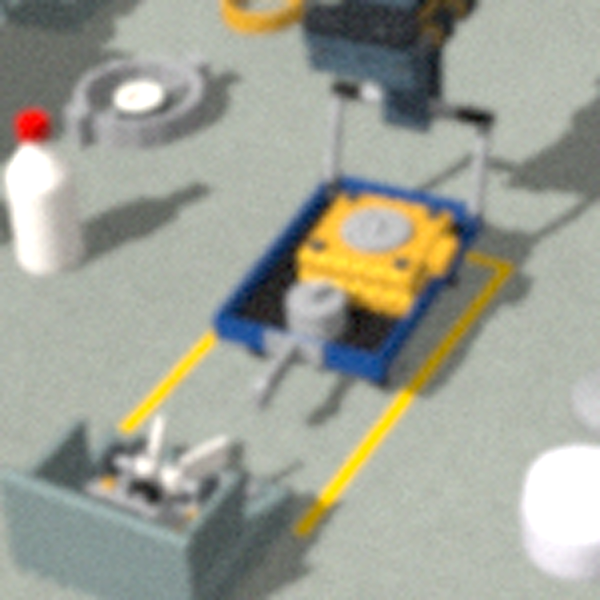

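```bash
python3 -c "
from h import *
T=lambda u,v,z:dk('top',90+u/4.8-.4,180+v/4.8-.4,z)
a,b=T(460,101,.052),T(437,333,.052);st=T(346,209,.052)
print(a,b,(a+b)/2,np.degrees(np.arctan2(*(b-a)[::-1]))-90,'len',np.linalg.norm(a-b)); print('striker',st)
print('striker-mid front',np.degrees(np.arctan2(*(st-(a+b)/2)[::-1])))
S=lambda u,v,z:dk('side',170+u/4-.4,190+v/4-.4,z)
print('side striker base',S(262,402,.036),'front corners',S(217,335,.045),S(385,376,.045))
"
```

```text
[-136.08715605  -47.27725196] [-144.44235845   69.5293008 ] [-140.26475725   11.12602442] 4.091413154758527 len 117.104996364015
striker [-89.01686445  14.29399206]
striker-mid front 3.5373259675089455
side striker base [-91.28368858  15.21887955] front corners [-126.04558158  -39.38754571] [-137.92508267   77.96670074]
```

Striker at s −89, lateral +14, heading +3.5°, so another 4° to the right over 20 mm puts the striker on the line. Then I'll stop before the mouth and check.

```bash
python3 -m handwheel '[{"slide":[-0.075,-0.5,0],"twist":0.0175,"grip":0.5},{"slide":[-0.075,-0.5,0],"twist":0.0175,"grip":0.5},{"slide":[-0.075,-0.5,0],"twist":0.0175,"grip":0.5},{"slide":[-0.07,-0.5,0],"twist":0.0165,"grip":0.5},{"slide":[0,-0.5,0],"twist":0,"grip":0.5},{"slide":[0,-0.5,0],"twist":0,"grip":0.5},{"slide":[0,-0.5,0],"twist":0,"grip":0.5},{"slide":[0,-0.3,0],"twist":0,"grip":0.5},{"slide":[0,-0.1,0],"twist":0,"grip":0.5},{"slide":[0,0,0],"twist":0,"grip":0.5}]' 15
python3 -c "
from h import *
plan(se=-265,dth=-0.4,dlat=2.5,step=5,nrow=1)
snap('side','s10.png')
snap('top','t10.png')
b=cv2.imread('pics/t10.png')[180:270,90:250];cv2.imwrite('pics/t10c.png',cv2.resize(b,None,fx=4.8,fy=4.8,interpolation=cv2.INTER_CUBIC))
"
```

```text
t: 14.8
eef_pos: [0.5232, 0.0986, 0.0802]
ee_rot: [[0.986, -0.167, -0.007], [-0.167, -0.986, 0.007], [-0.008, -0.006, -1.0]]
contact_force: [-1.0, -0.4, -2.2]
finger_gap: 0.0116
t 14.8 tcp [523.2  98.6  80.2] head 80.41 gap 11.6 | F fwd -0.6 left 0.9 z -2.2 | tq [-0.06  0.24 -0.14]
  dock frame: s -290.8 lat 1.0 dth -0.49 ; tilt [-0.0082 -0.006 ]; joints [  4.  29.  97.   1.  54. 103.]
  rear axle [-247.8    2.8] striker s -45.8 lat -0.4
  dz to go cm 0.01
  x,y cm 0.0 -0.5 twist -0.0 psi -0.9
```

View pics/t10c.png

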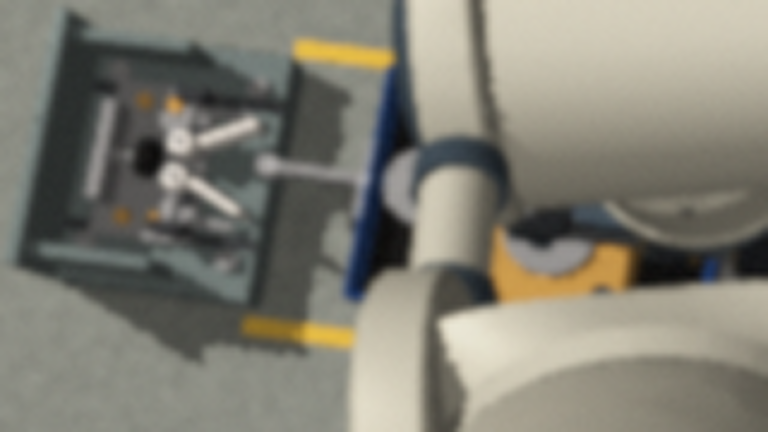

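```bash
python3 -c "
from h import *
T=lambda u,v,z:dk('top',90+u/4.8-.4,180+v/4.8-.4,z)
st=T(267,164,.052);print('striker',st)
a,b=T(392,80,.052),T(353,297,.052)
print('front edge dir',np.degrees(np.arctan2(*(b-a)[::-1]))-90)
t=T(362,180,.042);print('tongue',np.degrees(np.arctan2(*(T(267,164,.042)-t)[::-1])))
"
```

```text
striker [-45.82706291  -3.07976124]
front edge dir -0.04018914965352849
tongue -2.2326632009203577
```

The striker is inside the mouth, about 1–3 mm right, heading near −0.5°. I'll ease forward 25 mm with a 0.6° left nudge, then open to a loose hold.

```bash
python3 -m handwheel '[{"slide":[0.01,-0.25,0],"twist":-0.002,"grip":0.5},{"slide":[0.01,-0.3,0],"twist":-0.002,"grip":0.5},{"slide":[0.01,-0.3,0],"twist":-0.002,"grip":0.5},{"slide":[0.01,-0.3,0],"twist":-0.002,"grip":0.5},{"slide":[0.01,-0.3,0],"twist":-0.002,"grip":0.5},{"slide":[0,-0.3,0],"twist":0,"grip":0.5},{"slide":[0,-0.3,0],"twist":0,"grip":0.5},{"slide":[0,-0.2,0],"twist":0,"grip":0.5},{"slide":[0,0,0],"twist":0,"grip":0.5},{"slide":[0,0,0],"twist":0,"grip":0.5}]' 15
python3 -c "
from h import *
plan(se=-265,dth=-0.4,dlat=1,step=5,nrow=1)
snap('side','s11.png')
snap('top','t11.png')
b=cv2.imread('pics/t11.png')[180:270,90:250];cv2.imwrite('pics/t11c.png',cv2.resize(b,None,fx=4.8,fy=4.8,interpolation=cv2.INTER_CUBIC))
b=cv2.imread('pics/s11.png')[220:350,160:310];cv2.imwrite('pics/s11c.png',cv2.convertScaleAbs(cv2.resize(b,None,fx=4.5,fy=4.5,interpolation=cv2.INTER_CUBIC),alpha=1.6))
"
```

```text
t: 15.9
eef_pos: [0.5284, 0.1223, 0.0804]
ee_rot: [[0.988, -0.157, -0.006], [-0.157, -0.988, 0.007], [-0.007, -0.006, -1.0]]
contact_force: [0.5, -1.6, -3.6]
finger_gap: 0.0114
t 15.9 tcp [528.4 122.3  80.4] head 80.99 gap 11.4 | F fwd -1.5 left -0.7 z -3.6 | tq [-0.12 -0.16 -0.23]
  dock frame: s -266.5 lat -0.4 dth 0.09 ; tilt [-0.0069 -0.0064]; joints [  6.  30.  96.   1.  55. 105.]
  rear axle [-223.6    0.4] striker s -21.6 lat -0.7
  dz to go cm 0.03
  x,y cm 0.0 -0.5 twist -0.0 psi -0.3
```

View pics/t11c.png

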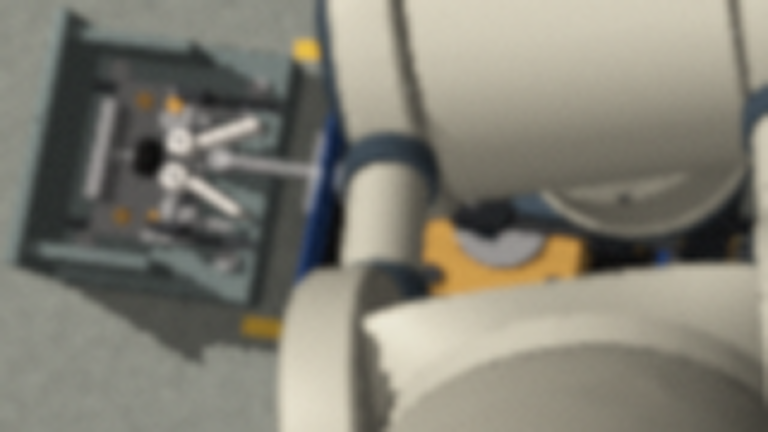

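View pics/s11c.png

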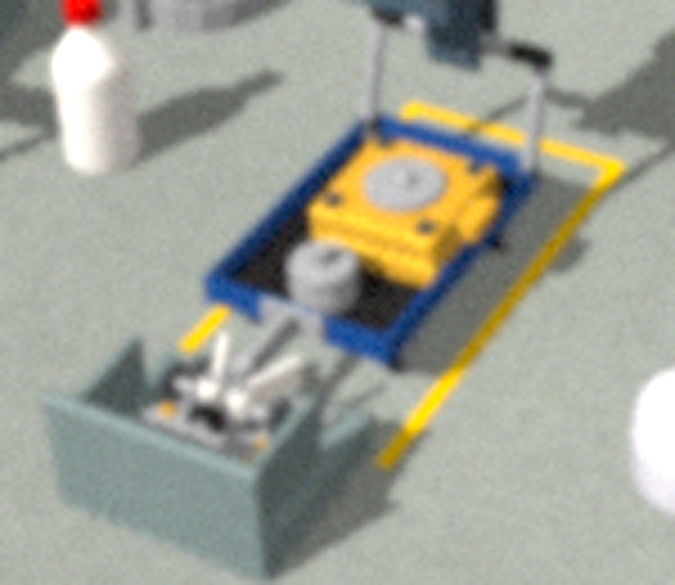

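Striker is centred between the cheeks (at (217,157) in the crop). Now a loose hold, creeping forward.

```bash
python3 -m handwheel '[{"slide":[0,0,0],"twist":0,"grip":1.5},{"slide":[0,0,0],"twist":0,"grip":1.5},{"slide":[0,-0.1,0],"twist":0,"grip":1.5},{"slide":[0,-0.15,0],"twist":0,"grip":1.5},{"slide":[0,-0.15,0],"twist":0,"grip":1.5},{"slide":[0,-0.15,0],"twist":0,"grip":1.5},{"slide":[0,-0.15,0],"twist":0,"grip":1.5},{"slide":[0,-0.1,0],"twist":0,"grip":1.5},{"slide":[0,0,0],"twist":0,"grip":1.5},{"slide":[0,0,0],"twist":0,"grip":1.5}]' 30
python3 -c "
from h import *
plan(se=-265,dth=-0.4,dlat=1,step=5,nrow=1)"
```

```text
t: 17.0
eef_pos: [0.53, 0.1306, 0.081]
ee_rot: [[0.988, -0.157, -0.005], [-0.156, -0.988, 0.007], [-0.006, -0.006, -1.0]]
contact_force: [-0.5, -1.6, 0.6]
finger_gap: 0.015
t 17.0 tcp [530.  130.6  81. ] head 81.00 gap 15.0 | F fwd -1.7 left 0.3 z 0.6 | tq [-0.14  0.03 -0.02]
  dock frame: s -258.1 lat -0.6 dth 0.10 ; tilt [-0.0063 -0.0062]; joints [  7.  30.  95.   1.  55. 106.]
  rear axle [-2.151e+02  2.000e-01] striker s -13.1 lat -0.9
  dz to go cm 0.09
  x,y cm 0.0 -0.5 twist -0.0 psi -0.3
```

```bash
python3 -m handwheel '[{"slide":[0,-0.1,0],"twist":0,"grip":1.5},{"slide":[0,-0.1,0],"twist":0,"grip":1.5},{"slide":[0,-0.1,0],"twist":0,"grip":1.5},{"slide":[0,-0.1,0],"twist":0,"grip":1.5},{"slide":[0,-0.1,0],"twist":0,"grip":1.5},{"slide":[0,-0.1,0],"twist":0,"grip":1.5},{"slide":[0,-0.1,0],"twist":0,"grip":1.5},{"slide":[0,0,0],"twist":0,"grip":1.5},{"slide":[0,0,0],"twist":0,"grip":1.5},{"slide":[0,0,0],"twist":0,"grip":1.5}]' 30
python3 -c "
from h import *
plan(se=-265,dth=-0.4,dlat=1,step=5,nrow=1)"
```

```text
t: 18.0
eef_pos: [0.5316, 0.1373, 0.0811]
ee_rot: [[0.988, -0.156, -0.004], [-0.156, -0.988, 0.006], [-0.005, -0.005, -1.0]]
contact_force: [0.7, -3.1, 0.4]
finger_gap: 0.015
t 18.0 tcp [531.6 137.3  81.1] head 81.01 gap 15.0 | F fwd -2.9 left -1.2 z 0.4 | tq [-0.49 -0.12  0.01]
  dock frame: s -251.2 lat -1.2 dth 0.11 ; tilt [-0.0054 -0.0052]; joints [  8.  30.  95.   0.  55. 107.]
  rear axle [-208.2   -0.4] striker s -6.2 lat -1.4
  dz to go cm 0.10
  x,y cm 0.0 -0.5 twist -0.0 psi -0.3
```

Contact with the rollers is beginning (2.9 N). Smaller steps from here.

```bash
python3 -m handwheel '[{"slide":[0,-0.08,0],"twist":0,"grip":1.5},{"slide":[0,-0.08,0],"twist":0,"grip":1.5},{"slide":[0,-0.08,0],"twist":0,"grip":1.5},{"slide":[0,-0.08,0],"twist":0,"grip":1.5},{"slide":[0,-0.08,0],"twist":0,"grip":1.5},{"slide":[0,0,0],"twist":0,"grip":1.5},{"slide":[0,0,0],"twist":0,"grip":1.5},{"slide":[0,0,0],"twist":0,"grip":1.5},{"slide":[0,0,0],"twist":0,"grip":1.5},{"slide":[0,0,0],"twist":0,"grip":1.5}]' 30
python3 -c "
from h import *
plan(se=-265,dth=-0.4,dlat=1,step=5,nrow=1)"
```

```text
t: 19.0
eef_pos: [0.5318, 0.1393, 0.0811]
ee_rot: [[0.988, -0.156, -0.006], [-0.156, -0.988, 0.003], [-0.006, -0.002, -1.0]]
contact_force: [1.2, -4.4, -0.3]
finger_gap: 0.0151
t 19.0 tcp [531.8 139.3  81.1] head 81.02 gap 15.1 | F fwd -4.1 left -1.9 z -0.3 | tq [-0.64 -0.14  0.07]
  dock frame: s -249.3 lat -1.1 dth 0.12 ; tilt [-0.0059 -0.0017]; joints [  8.  30.  95.   0.  55. 107.]
  rear axle [-206.3   -0.3] striker s -4.3 lat -1.3
  dz to go cm 0.10
  x,y cm 0.0 -0.5 twist -0.0 psi -0.3
```

```bash
python3 -m handwheel '[{"slide":[0,-0.1,0],"twist":0,"grip":1.5},{"slide":[0,-0.1,0],"twist":0,"grip":1.5},{"slide":[0,-0.1,0],"twist":0,"grip":1.5},{"slide":[0,-0.1,0],"twist":0,"grip":1.5},{"slide":[0,-0.1,0],"twist":0,"grip":1.5},{"slide":[0,-0.1,0],"twist":0,"grip":1.5},{"slide":[0,0,0],"twist":0,"grip":1.5},{"slide":[0,0,0],"twist":0,"grip":1.5},{"slide":[0,0,0],"twist":0,"grip":1.5},{"slide":[0,0,0],"twist":0,"grip":1.5}]' 30
python3 -c "
from h import *
plan(se=-265,dth=-0.4,dlat=1,step=5,nrow=1)"
```

```text
t: 20.0
eef_pos: [0.5327, 0.1451, 0.0811]
ee_rot: [[0.988, -0.156, -0.006], [-0.156, -0.988, 0.002], [-0.006, -0.001, -1.0]]
contact_force: [0.6, -1.6, -0.9]
finger_gap: 0.015
t 20.0 tcp [532.7 145.1  81.1] head 81.03 gap 15.0 | F fwd -1.5 left -0.9 z -0.9 | tq [-0.13 -0.08  0.02]
  dock frame: s -243.4 lat -1.0 dth 0.13 ; tilt [-0.0061 -0.001 ]; joints [  9.  30.  94.   0.  55. 108.]
  rear axle [-2.004e+02 -2.000e-01] striker s 1.6 lat -1.1
  dz to go cm 0.10
  x,y cm 0.0 -0.5 twist -0.0 psi -0.3
```

The push dropped to 1.5 N, which may be the snap. Looking.

```bash
python3 -c "
from h import *
snap('side','s12.png')
snap('top','t12.png')
b=cv2.imread('pics/t12.png')[185:245,90:180];b=cv2.resize(b,None,fx=8,fy=8,interpolation=cv2.INTER_CUBIC);cv2.imwrite('pics/t12c.png',b)
b=cv2.imread('pics/s12.png')[160:340,160:310];cv2.imwrite('pics/s12c.png',cv2.convertScaleAbs(cv2.resize(b,None,fx=3.3,fy=3.3,interpolation=cv2.INTER_CUBIC),alpha=1.6))
"
```

```text
(no output)
```

View pics/t12c.png

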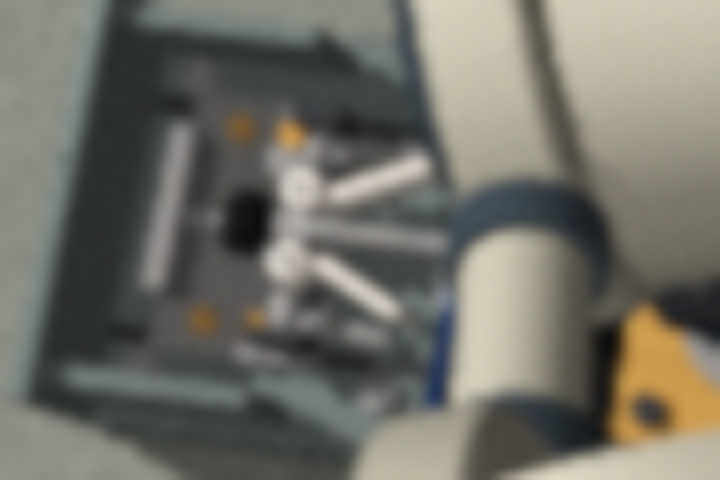

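View pics/s12c.png

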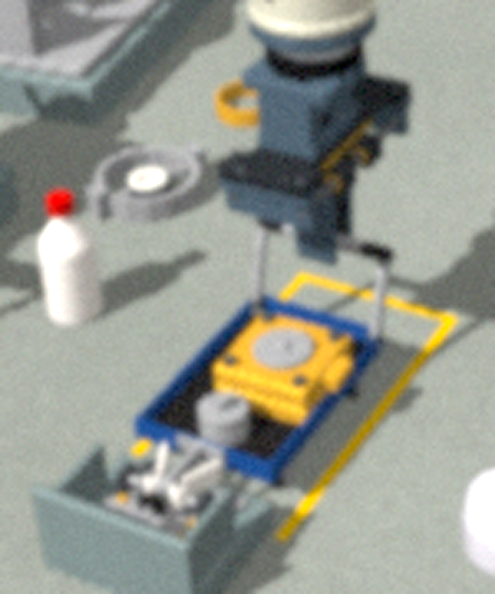

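The rollers are spread about 22 mm, so the striker sits almost between them and hasn't snapped through. A few more millimetres.

```bash
python3 -m handwheel '[{"slide":[0,-0.08,0],"twist":0,"grip":1.5},{"slide":[0,-0.08,0],"twist":0,"grip":1.5},{"slide":[0,-0.08,0],"twist":0,"grip":1.5},{"slide":[0,-0.08,0],"twist":0,"grip":1.5},{"slide":[0,-0.08,0],"twist":0,"grip":1.5},{"slide":[0,0,0],"twist":0,"grip":1.5},{"slide":[0,0,0],"twist":0,"grip":1.5},{"slide":[0,0,0],"twist":0,"grip":1.5},{"slide":[0,0,0],"twist":0,"grip":1.5},{"slide":[0,0,0],"twist":0,"grip":1.5}]' 30
python3 -c "
from h import *
plan(se=-265,dth=-0.4,dlat=1,step=5,nrow=1)
snap('top','t13.png')
b=cv2.imread('pics/t13.png')[185:245,90:180];b=cv2.resize(b,None,fx=8,fy=8,interpolation=cv2.INTER_CUBIC);cv2.imwrite('pics/t13c.png',b)"
```

```text
t: 21.1
eef_pos: [0.533, 0.1497, 0.0811]
ee_rot: [[0.988, -0.156, -0.006], [-0.156, -0.988, 0.002], [-0.007, -0.001, -1.0]]
contact_force: [0.0, 1.2, -0.4]
finger_gap: 0.0148
t 21.1 tcp [533.  149.7  81.1] head 81.03 gap 14.8 | F fwd 1.2 left 0.1 z -0.4 | tq [ 0.03  0.07 -0.01]
  dock frame: s -238.8 lat -0.5 dth 0.13 ; tilt [-0.0067 -0.0013]; joints [  9.  31.  94.   0.  56. 108.]
  rear axle [-195.8    0.3] striker s 6.2 lat -0.7
  dz to go cm 0.10
  x,y cm -0.0 -0.5 twist -0.0 psi -0.3
```

View pics/t13c.png

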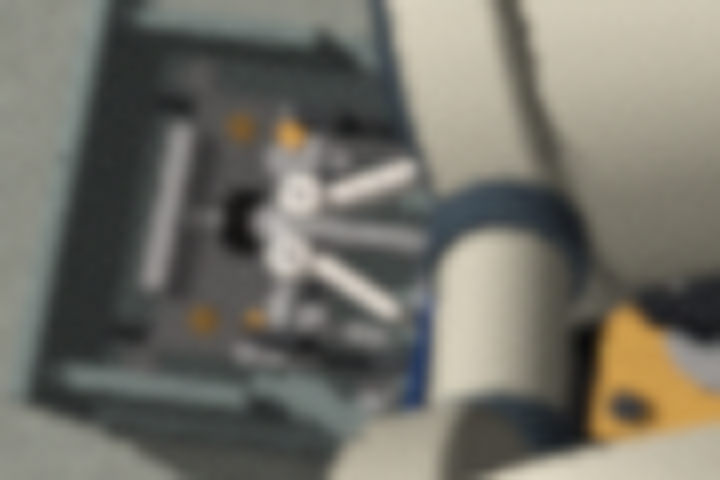

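It snapped through: the rollers closed behind the striker, which touches the black buffer, and the bar now pulls forward on the front finger (+1.2 N). I'll follow it forward and open slowly.

```bash
python3 -m handwheel '[{"slide":[0,-0.08,0],"twist":0,"grip":1.5},{"slide":[0,-0.08,0],"twist":0,"grip":1.5},{"slide":[0,0,0],"twist":0,"grip":1.5},{"slide":[0,0,0],"twist":0,"grip":1.7},{"slide":[0,0,0],"twist":0,"grip":1.9},{"slide":[0,0,0],"twist":0,"grip":2.1},{"slide":[0,0,0],"twist":0,"grip":2.4},{"slide":[0,0,0],"twist":0,"grip":2.7},{"slide":[0,0,0],"twist":0,"grip":3},{"slide":[0,0,0],"twist":0,"grip":3}]' 30
python3 -c "
from h import *
plan(se=-265,dth=-0.4,dlat=1,step=5,nrow=1)
snap('side','s14.png');snap('top','t14.png')
b=cv2.imread('pics/t14.png')[185:245,90:180];b=cv2.resize(b,None,fx=8,fy=8,interpolation=cv2.INTER_CUBIC);cv2.imwrite('pics/t14c.png',b)
b=cv2.imread('pics/s14.png')[190:280,190:300];cv2.imwrite('pics/s14c.png',cv2.convertScaleAbs(cv2.resize(b,None,fx=6,fy=6,interpolation=cv2.INTER_CUBIC),alpha=1.6))"
```

```text
t: 22.15
eef_pos: [0.5332, 0.1514, 0.0811]
ee_rot: [[0.988, -0.156, -0.006], [-0.156, -0.988, 0.002], [-0.007, -0.001, -1.0]]
contact_force: [-0.2, -0.1, 0.4]
finger_gap: 0.0301
t 22.1 tcp [533.2 151.4  81.1] head 81.03 gap 30.1 | F fwd -0.1 left 0.2 z 0.4 | tq [ 0.09 -0.01  0.  ]
  dock frame: s -237.1 lat -0.6 dth 0.13 ; tilt [-0.0068 -0.0013]; joints [ 10.  31.  94.   0.  56. 108.]
  rear axle [-194.1    0.2] striker s 7.9 lat -0.7
  dz to go cm 0.10
  x,y cm 0.0 -0.5 twist -0.0 psi -0.3
```

View pics/t14c.png

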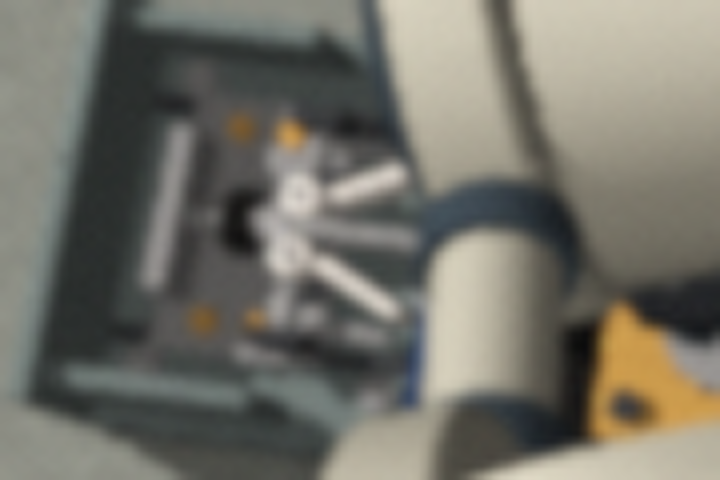

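View pics/s14c.png

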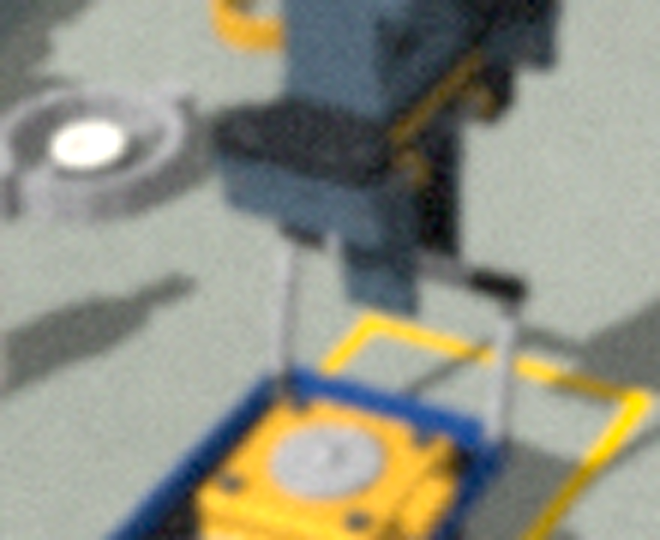

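Home position holds: rollers closed, striker on the buffer, fingers open. One gentle press with the rear finger to settle it (force limited by small steps).

```bash
python3 -m handwheel '[{"slide":[0,-0.15,0],"twist":0,"grip":3},{"slide":[0,-0.15,0],"twist":0,"grip":3},{"slide":[0,-0.15,0],"twist":0,"grip":3},{"slide":[0,-0.15,0],"twist":0,"grip":3},{"slide":[0,-0.1,0],"twist":0,"grip":3},{"slide":[0,-0.08,0],"twist":0,"grip":3},{"slide":[0,-0.08,0],"twist":0,"grip":3},{"slide":[0,-0.05,0],"twist":0,"grip":3},{"slide":[0,0,0],"twist":0,"grip":3},{"slide":[0,0,0],"twist":0,"grip":3}]' 30
python3 -c "
from h import *
tool()"
```

```text
t: 23.25
eef_pos: [0.5344, 0.1591, 0.0811]
ee_rot: [[0.988, -0.155, -0.007], [-0.155, -0.988, -0.001], [-0.007, 0.002, -1.0]]
contact_force: [0.1, -1.6, 0.0]
finger_gap: 0.0301
t 23.2 tcp [534.4 159.1  81.1] head 81.07 gap 30.1 | F fwd -1.6 left -0.3 z 0.0 | tq [-0.38  0.02  0.05]
  dock frame: s -229.3 lat -0.5 dth 0.17 ; tilt [-0.0072  0.0023]; joints [ 10.  31.  93.   0.  56. 109.]
```

```bash
python3 -m handwheel '[{"slide":[0,-0.06,0],"twist":0,"grip":3},{"slide":[0,-0.06,0],"twist":0,"grip":3},{"slide":[0,-0.06,0],"twist":0,"grip":3},{"slide":[0,-0.06,0],"twist":0,"grip":3},{"slide":[0,0,0],"twist":0,"grip":3},{"slide":[0,0,0],"twist":0,"grip":3},{"slide":[0,0,0],"twist":0,"grip":3},{"slide":[0,0,0],"twist":0,"grip":3},{"slide":[0,0,0],"twist":0,"grip":3},{"slide":[0,0,0],"twist":0,"grip":3}]' 30
python3 -c "
from h import *
tool()"
```

```text
t: 24.25
eef_pos: [0.5343, 0.1591, 0.0811]
ee_rot: [[0.988, -0.155, -0.009], [-0.155, -0.988, -0.005], [-0.008, 0.007, -1.0]]
contact_force: [0.4, -3.8, 0.4]
finger_gap: 0.0302
t 24.2 tcp [534.3 159.1  81.1] head 81.10 gap 30.2 | F fwd -3.7 left -1.0 z 0.4 | tq [-0.64 -0.02  0.02]
  dock frame: s -229.3 lat -0.4 dth 0.20 ; tilt [-0.0077  0.0066]; joints [ 11.  31.  93.  -0.  56. 110.]
```

It stops firmly at 3.7 N with no travel, so it's on the buffer. Backing off to centre, then straight up.

```bash
python3 -m handwheel '[{"slide":[0,0.1,0],"twist":0,"grip":3.2},{"slide":[0,0.2,0],"twist":0,"grip":3.6},{"slide":[0,0.3,0],"twist":0,"grip":4},{"slide":[0,0.3,0],"twist":0,"grip":4},{"slide":[0,0,0],"twist":0,"grip":4},{"slide":[0,0,-0.5],"twist":0,"grip":4},{"slide":[0,0,-1],"twist":0,"grip":4},{"slide":[0,0,-1],"twist":0,"grip":4},{"slide":[0,0,-1],"twist":0,"grip":4},{"slide":[0,0,-1],"twist":0,"grip":4}]' 30
python3 -m handwheel '[{"slide":[0,0,-2],"twist":0,"grip":4},{"slide":[0,0,-3],"twist":0,"grip":4},{"slide":[0,0,-3],"twist":0,"grip":4},{"slide":[0,0,-3],"twist":0,"grip":4},{"slide":[0,2,-2],"twist":0,"grip":4},{"slide":[0,3,0],"twist":0,"grip":4},{"slide":[0,3,0],"twist":0,"grip":4},{"slide":[0,3,0],"twist":0,"grip":4},{"slide":[0,0,0],"twist":0,"grip":4},{"slide":[0,0,0],"twist":0,"grip":4}]' 30
python3 -c "
from h import *
tool()
snap('side','s15.png');snap('top','t15.png')
b=cv2.imread('pics/t15.png')[180:270,90:250];b=cv2.resize(b,None,fx=4.8,fy=4.8,interpolation=cv2.INTER_CUBIC);cv2.imwrite('pics/t15c.png',b)
b=cv2.imread('pics/s15.png')[190:350,160:310];cv2.imwrite('pics/s15c.png',cv2.convertScaleAbs(cv2.resize(b,None,fx=3.7,fy=3.7,interpolation=cv2.INTER_CUBIC),alpha=1.6))"
```

```text
t: 25.25
eef_pos: [0.5329, 0.1506, 0.1294]
ee_rot: [[0.988, -0.155, -0.009], [-0.155, -0.988, -0.004], [-0.009, 0.005, -1.0]]
contact_force: [0.2, 0.8, 0.4]
finger_gap: 0.0398
t: 26.25
eef_pos: [0.517, 0.0397, 0.2764]
ee_rot: [[0.988, -0.153, 0.001], [-0.153, -0.988, -0.003], [0.002, 0.003, -1.0]]
contact_force: [-0.1, -0.8, -0.5]
finger_gap: 0.0406
t 26.2 tcp [517.   39.7 276.4] head 81.21 gap 40.6 | F fwd -0.8 left -0.1 z -0.5 | tq [ 0.1   0.02 -0.  ]
  dock frame: s -349.9 lat -2.2 dth 0.31 ; tilt [0.0019 0.0031]; joints [-2. 15. 85. -0. 80. 97.]
```

View pics/t15c.png

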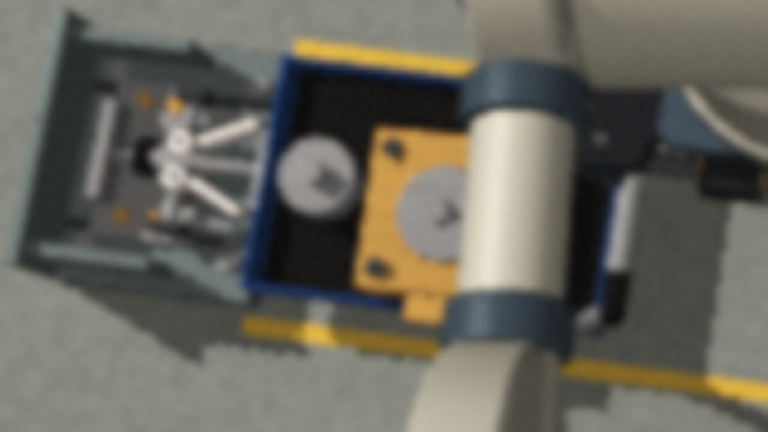

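View pics/s15c.png

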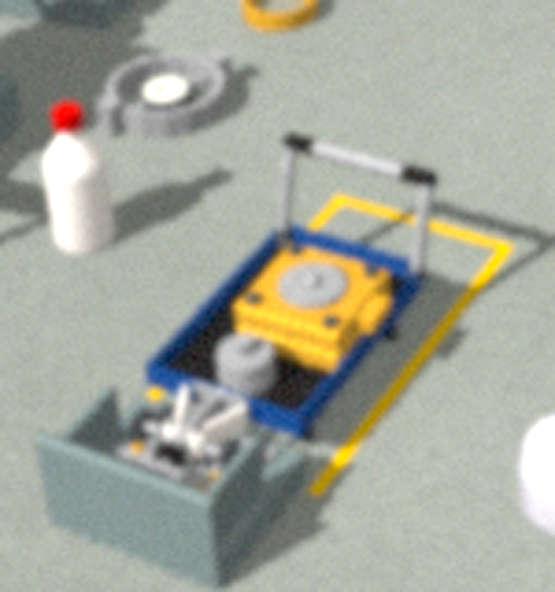

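```bash
python3 -c "
from h import *
T=lambda u,v,z:dk('top',90+u/4.8-.4,180+v/4.8-.4,z)
a,b=T(288,57,.052),T(249,290,.052);print('front mid',(a+b)/2,'psi',np.degrees(np.arctan2(*(b-a)[::-1]))-90,'striker',T(157,160,.052))
x=cv2.imread('pics/t0.png').astype(int);y=cv2.imread('pics/t15.png').astype(int)
d=abs(x-y).max(2)
for n,(u,v) in dict(bottle=(222,133),ring=(299,129),cutter=(370,139),tin=(153,314),cap=(206,312)).items(): print(n,np.median(d[v-15:v+15,u-15:u+15]))
s=tool(); print(abs(s['qvel']).max())
bot.finish_job()"
```

```text
front mid [-47.44420701   0.98519903] psi 1.1504116954932613 striker [9.08185248 2.00027934]
bottle 91.0
ring 90.0
cutter 6.0
tin 7.0
cap 66.0
t 26.4 tcp [517.1  40.3 276.1] head 81.28 gap 40.0 | F fwd 1.1 left 0.1 z 0.7 | tq [ 0.02  0.05 -0.02]
  dock frame: s -349.3 lat -2.2 dth 0.38 ; tilt [0.0017 0.0033]; joints [-2. 15. 85. -0. 80. 97.]
0.7084893661982745
the job is handed in; nothing more can be done
```

The caddy is parked in the dock and let go, and I handed the job in at about 26.4 s of the 64 s. The hand-in reports no verdict.

**What I did:** I gripped the push bar from above and rolled the caddy about 80 mm straight so the castors came round. An S-curve then took it into the bay. I loosened the hold before the catch and crept forward. The push rose to about 4 N at the readings I took, then dropped, and the rollers closed behind the striker. A last press at 3.7 N gave no travel, so it was on the buffer. I then backed off and lifted clear.

**Last checks:**
- **Position:** the last top view put the striker about 9 mm beyond the rollers and 2 mm off the dock line, with the caddy about 1.2° from square.
- **Load:** the shear box and the weight were both standing in the tray.
- **Robot:** it was well clear of everything.

**What disagreed or wasn't confirmed:**
- **Grip height:** the fingertips sat higher than the reported tool point suggested. The first close, at the computed height, read only 8.5 mm on the 12 mm bar, so I regripped about 17 mm lower.
- **Peak push:** I only read forces between moves, so the 7–9 N needed to pass the rollers was never seen directly.
- **Buffer force and castors:** I couldn't measure the resting force on the buffer. The final castor angle wasn't visible; I inferred it from the roughly 75 mm of nearly straight rolling at the end.
- **Bystanders:** my before/after image comparison wasn't usable for the oil bottle, proving ring and load cap. The differences were large, which I put down to the arm being in the picture. The cutter ring and tin showed no change. The spanner and porous stones were not in the comparison. In the last side view the bottle and proving ring look unmoved.

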